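# Counterbalance the ball-dish carrier, then hold it up turned and level

### The arm

A 7-joint arm with a two-finger parallel gripper is mounted at the origin on a cart in front of the work surface, level with it; the furniture and walls round the work are solid. World frame = base frame: x ahead of the robot, y to its left, z up, the work surface at z = 0. Lengths are in m, angles in rad, forces in N, time in s.
With the tool pointing down it reaches from about 0.425 to 0.875 m from the base axis. Payload 4.7 kg.
Tool frame: the origin (TCP) lies on the centre line of the jaws, within the pads' length; the fingertips stand 14 mm ahead of it and the grasp point (between the pads) lies 5 mm behind it; z points along the fingers, x is the direction in which the jaws open and shut, and the axes are right-handed (so a half turn about z gives the same grasp; the last joint's range is limited). The gripper opens to 87 mm and grips with 3 to 60 N. Pads are 19 mm wide; open, the fingers measure 117 mm over their backs; the gripper's body (75 mm by 190 mm) begins 51 mm behind the grasp point.
Start: joints at [0.014, 0.321, -0.07, 1.45, 0.023, 1.371, -0.057], TCP at [0.65, -0, 0.237] pointing down, gripper open.
Joint ranges: [-2.86, 2.86], [-0.3, 2.09], [-1.38, 1.24], [0.06, 2.45], [-1.56, 4.7], [0.09, 2.05], [-2.69, 2.69]. Speed limits (rad/s): [2.57, 2.57, 3.14, 3.14, 3.14, 3.14, 3.14].

### API

Orientations are given as a rotation vector (axis times angle).
In Python, from bench import ctrl gives the robot as it stands.
- The arm moves only by the tool drive_tool, never from a script. Its argument "rows" is a list that holds one entry, the list of rows, each a list of 5 numbers: the shift along the tool's x, y, z scaled (see below), then the turn about the tool's z scaled (see below), then the closure in counts, from 0 (fully open) to 255 (shut). In form: [[[dx, dy, dz, spin, jaw], ...]]. A call has 1 to 20 rows; each row is the pose to reach, as a shift and turn from the pose commanded when the call began, along the tool's axes at that moment, turning the shorter way round; what a row does not reach only later rows make up. The controller multiplies each number of a shift by 300 mm and each number of a turn by pi rad. A row lasts 1/8 s, in which the tool goes at most 62.5 mm and 10.7 degrees, less where a joint would pass 70% of its speed; a pose out of reach is approached as far as the arm can. A call with a number of a shift or a turn outside -1 to 1 is refused whole. A call with a gripper value outside its range is refused whole. The fingers move at their own pace and stop on an object; "grip_force" is the grip in N (left out, the last holds). Time passes only in rows, so rows that repeat a pose let the fingers close. It gives the time, the measured TCP pose, the force and the opening at its end, in the units of the state.
- ctrl.get_state(): the state, without advancing time (a new reading comes with each control period).
- ctrl.get_image(name): name is "scene" or "side" or "wrist"; returns a dict with "img" (480x640x3 uint8, blue, green, red), "camera_matrix" (3x3 intrinsics, pixels), "R" (3x3) and "t" (3): a world point X has camera coordinates R X + t. Camera axes: x right, y down, z forward; pixel columns grow to the right and rows downward; lengths in m; the calibration is good to about 2 mm. A picture is of the moment at which its call begins. There is no depth.
- ctrl.close_job(): hands the job in, once; it reports no verdict.
The state is a dict: "time": time; "joint_positions": joint angles; "qd": joint speeds; "joint_torque": joint torques, N m; "position": TCP position; "tool_rot": TCP orientation; "ft_force": force on the tool from outside, world axes, zero at the start; "torque": the same for the moment, N m; "grip_width": opening from 0.0 (shut) to 1.0 (fully open).
Only numpy, scipy, OpenCV 4.12 (cv2) and the standard library are available. Lean on these libraries where they do the work, as an engineer would, in place of code of your own. Each camera call takes 0.05 s, during which the arm holds its last target.

### The job

Counterbalance the small carrier in its cradle: thread the wide collar and after it the narrow collar down the carrier's upright post, each fully home, leaving the carrier in its cradle meanwhile. Then take the carrier by its upright middle grip, lift it straight up about 10 cm clear of the cradle, and only then turn it a quarter turn (either way) in the air, keeping it level so that the loose steel ball stays in the middle of its dish. Finish while holding the carrier still, up in the air: it is not put down or let go.

Things in the scene. Friction and masses are not known exactly. Their poses are not given: they have to be found in the camera images.
- cradle: black flat parking rest fixed to the worktop, 210 x 64 mm and 6 mm thick, origin at the centre of its underside (z = 0), x along its length. Four cheeks 18 mm long (at x = +-30 mm, y = +-18 mm) rise 12 mm above the plate and keep the carrier's bar in line. It does not move.
- carrier: aluminium carrier, loose, about 0.3 kg (with collars and ball about 0.5 kg), lying in the cradle with its x axis along the cradle's x axis; origin at the centre of its underside (6 mm above the worktop at the start). A bar 24 mm wide and 10 mm thick runs along x; an upright grip stands in the middle, a shallow round dish with a loose ball lies at its -x end and a steel post stands at its +x end. z is up.
- carrier_grip (a point): point on the carrier's upright grip at which to take it, 65 mm above the carrier's underside, with the carrier's axes. The grip is a bar 24 mm (along x) by 14 mm (along y), from 10 mm to 84 mm above the underside: pinch it across y, from above.
- post_foot (a point): foot of the post, where a collar sits when home: on the post's axis, 85 mm from the carrier's centre along +x, 10 mm above the carrier's underside, with the carrier's axes. The post is 12 mm thick and 56 mm tall above this point, the top 6 mm tapering; the round pad under it is 38 mm across.
- dish_mid (a point): where the ball's centre lies when the ball is in the middle of the dish: 85 mm from the carrier's centre along -x, 18 mm above its underside, with the carrier's axes. The dish is 76 mm across, with a flat middle 14 mm across, a 10 degree slope around it and a rim 20 mm above the underside.
- ball_center (a point): centre of the loose steel ball, 24 mm across, 56 g, which starts near the middle of the dish and can roll about in it.
- wide_mid (a point): centre, half-way up, of the wide aluminium collar: 46 mm outside, 16 mm bore, 24 mm tall, about 95 g, lying flat on the worktop to the robot's right; z along its bore. Home, its centre is 12 mm above post_foot.
- narrow_mid (a point): centre, half-way up, of the narrow aluminium collar: 36 mm outside, 16 mm bore, 20 mm tall, about 45 g, lying flat on the worktop to the robot's right; z along its bore. Home on top of the wide one, its centre is 34 mm above post_foot.
There are look-alikes about, which are no part of the job. Leave any blue, brown or green look-alike of the part that bears ball_center alone.

How it is judged:
By the outcome, as a careful person would: the job done as asked, in the order asked, and still so for the second after the job is handed in, while the arm keeps its last pose, push and grip.
It also fails if it takes over 72 s, if anything falls off the work surface, if the arm or the gripper's body presses on something with over 40 N, if the wrist force passes 120 N, or if a joint passes its speed limit or range.

## Working session

There is one attempt and no reset: what is moved stays moved. The work goes in short steps, Python scripts to look and compute and a tool call to move; the robot and the scene stay as the last step left them, time stands still between calls to the robot, and variables do not carry over. Pictures are saved under pics/ and viewed, and the job is handed in when it is done.

Besides the shell and the picture viewer there is one more tool, called after "Request:" as name(argument=value, ...) on one line, values as JSON. drive_tool: Moves the arm, as the interface text tells. Its arguments: {"type":"object","properties":{"rows":{"type":"array"},"grip_force":{"type":"number"}},"required":["rows"]}

```bash
mkdir -p pics; ls
python3 - <<'E'
from bench import ctrl
import cv2
print(ctrl.get_state())
for n in ("scene","side","wrist"):
    d=ctrl.get_image(n); cv2.imwrite(f"pics/{n}0.png",d["img"]); print(n,d["camera_matrix"],d["R"],d["t"])
E
```

```text
pics
{'time': 0.0, 'joint_positions': array([ 0.01409202,  0.32182314, -0.07006036,  1.45168167,  0.02258084,
        1.37080712, -0.05693076]), 'qd': array([ 0.00090532, -0.00218679, -0.00192247, -0.00129833,  0.0012664 ,
       -0.00113798,  0.00204115]), 'joint_torque': array([-2.58547143e-04, -4.91284704e+01, -4.03903294e-01, -3.12526345e+01,
       -6.40594075e-02,  4.37659642e-02,  1.61017233e-04]), 'position': array([ 6.49465260e-01, -5.23591954e-05,  2.35457860e-01]), 'tool_rot': array([ 3.14150275e+00, -2.98657250e-05, -3.03294229e-03]), 'ft_force': array([0.4789544 , 0.03833461, 0.06580696]), 'torque': array([-0.04136181, -0.06431259, -0.02403616]), 'grip_width': 0.9982534158665523}
scene [[619.57373666   0.         322.8662816 ]
 [  0.         619.57373666 243.68447327]
 [  0.           0.           1.        ]] [[-0.68635474 -0.72716473 -0.01219122]
 [-0.55041991  0.53033968 -0.64480831]
 [ 0.47534735 -0.43585695 -0.7642471 ]] [0.40183246 0.32975354 1.02449815]
side [[498.01313654   0.         318.40877674]
 [  0.         498.01313654 240.41696018]
 [  0.           0.           1.        ]] [[-0.98226511 -0.18745485 -0.00399064]
 [-0.09117521  0.49614033 -0.86344187]
 [ 0.16383629 -0.84776498 -0.50443257]] [0.52424265 0.09432571 0.85793435]
wrist [[355.970106     0.         324.43739696]
 [  0.         355.970106   235.09586149]
 [  0.           0.           1.        ]] [[ 9.99997154e-01 -5.83225547e-04 -2.31353981e-03]
 [ 1.16013207e-04 -9.56630425e-01  2.91304337e-01]
 [-2.38309870e-03 -2.91303776e-01 -9.56627634e-01]] [-0.64825787 -0.03563929  0.39232177]
```

View pics/scene0.png

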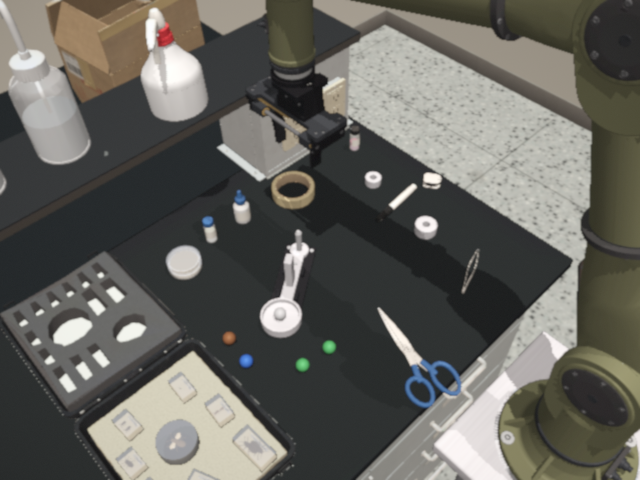

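View pics/side0.png

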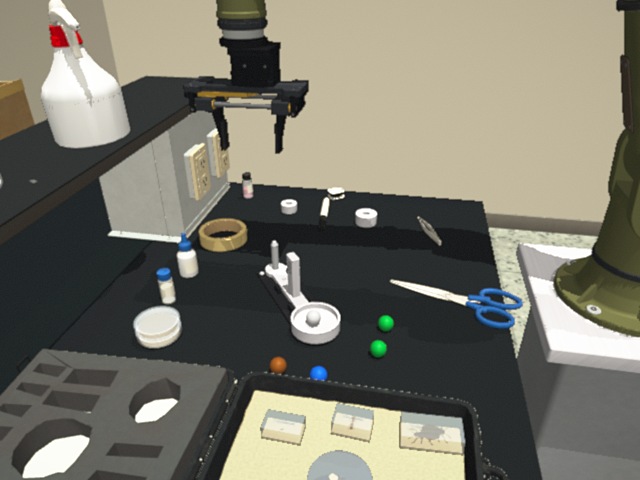

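View pics/wrist0.png

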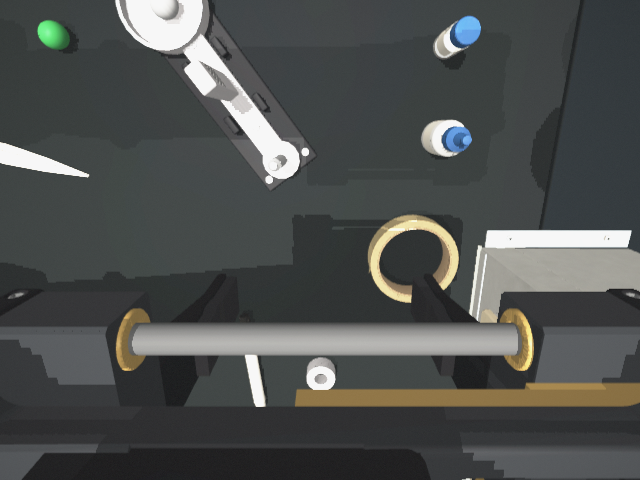

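```bash
cat > h.py <<'E'
import numpy as np, cv2
from bench import ctrl
def ray(d,uv):
    K,R,t=d["camera_matrix"],np.array(d["R"]),np.array(d["t"])
    c=-R.T@t; v=R.T@np.linalg.inv(K)@np.array([uv[0],uv[1],1.]); return c,v
def onz(d,uv,z):
    c,v=ray(d,uv); return c+v*(z-c[2])/v[2]
def proj(d,X):
    p=d["R"]@np.array(X)+d["t"]; p=d["camera_matrix"]@p; return p[:2]/p[2]
def tri(obs):
    A=np.zeros((3,3));b=np.zeros(3)
    for d,uv in obs:
        c,v=ray(d,uv); v/=np.linalg.norm(v); P=np.eye(3)-np.outer(v,v); A+=P;b+=P@c
    return np.linalg.solve(A,b)
def crop(img,x0,y0,x1,y1,s,name):
    cv2.imwrite(name,cv2.resize(img[y0:y1,x0:x1],None,fx=s,fy=s,interpolation=cv2.INTER_CUBIC))
E
python3 - <<'E'
from h import *
a=cv2.imread("pics/scene0.png");b=cv2.imread("pics/side0.png")
A=cv2.resize(a[150:250,340:470],None,fx=6,fy=6,interpolation=2); cv2.imwrite("pics/c1.png",A)
crop(b,240,180,400,240,5,"pics/c2.png")
crop(a,240,220,340,345,4.8,"pics/c3.png")
crop(b,255,230,355,350,5,"pics/c4.png")
E
```

```text
(no output)
```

View pics/c1.png

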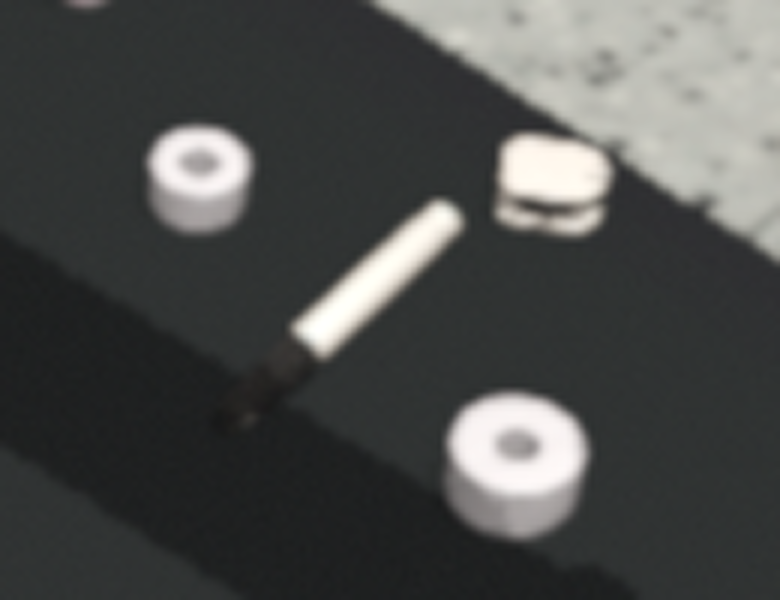

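View pics/c2.png

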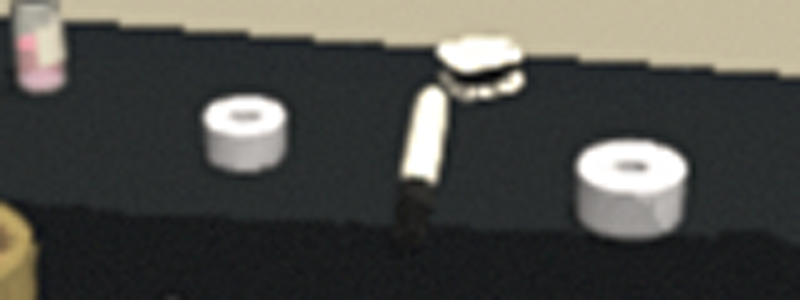

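View pics/c3.png

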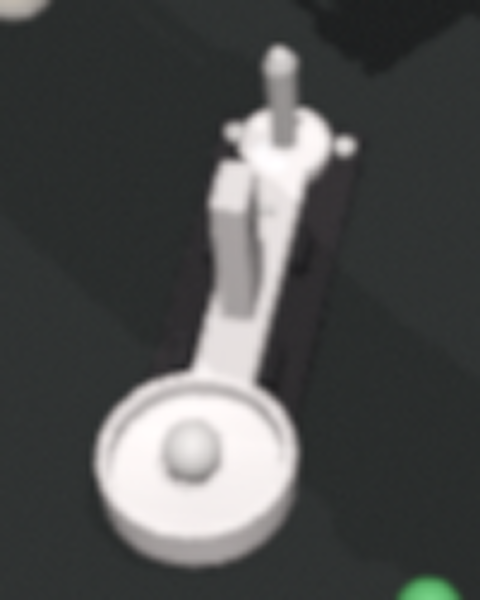

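View pics/c4.png

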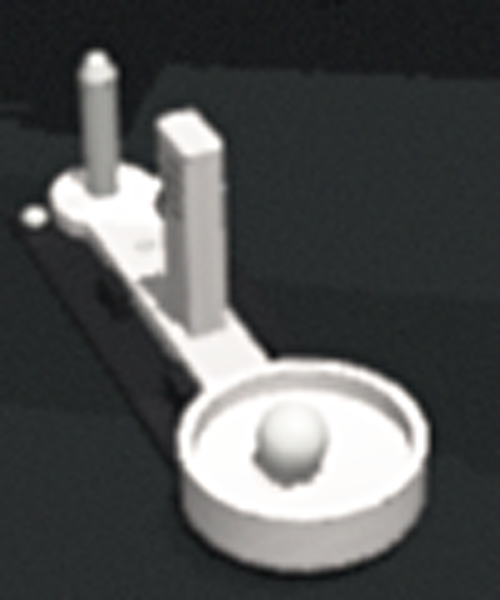

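Run:
```python
from h import *
S=ctrl.get_image("scene");D=ctrl.get_image("side");W=ctrl.get_image("wrist")
def c(u,x0,y0,s): return ((u[0]+.5)/s-.5+x0,(u[1]+.5)/s-.5+y0)
P={"wide":(c((517,451),340,150,6),c((632,169),240,180,5),.024),
"narrow":(c((200,162),340,150,6),c((245,117),240,180,5),.020),
"tip":(c((281,46),240,220,4.8),c((97,55),255,230,5),.072),
"dish":(c((197,453),240,220,4.8),c((304,445),255,230,5),.026),
"ball":(c((192,450),240,220,4.8),c((292,441),255,230,5),.024)}
for k,(a,b,z) in P.items():
    t=tri([(S,a),(D,b)])
    print(k,t.round(4),onz(S,a,z).round(4),onz(D,b,z).round(4),"wrist",proj(W,[t[0],t[1],z]).round(1))
```

```text
wide [ 0.4648 -0.1862  0.0219] [ 0.465  -0.1854  0.024 ] [ 0.4635 -0.1807  0.024 ] wrist [169.7 360.9]
narrow [ 0.6454 -0.2149  0.018 ] [ 0.6464 -0.2145  0.02  ] [ 0.6422 -0.2084  0.02  ] wrist [321.8 379. ]
tip [0.6066 0.0454 0.0726] [0.6098 0.0439 0.072 ] [0.6044 0.0469 0.072 ] wrist [275.8 168.2]
dish [0.505  0.1839 0.0229] [0.5058 0.1839 0.026 ] [0.5021 0.1898 0.026 ] wrist [160.8   3.1]
ball [0.5081 0.1842 0.0234] [0.5093 0.1837 0.024 ] [0.5066 0.1862 0.024 ] wrist [165.3   3.5]
```

Run:
```python
from h import *
S=ctrl.get_image("scene");D=ctrl.get_image("side")
for n,uv in dict(pen1=(414,188),pen2=(378,219),tooth=(432,184),thingbot=(463,291),scis=(380,312)).items(): print(n,onz(S,uv,0.005).round(3))
print("thing top",tri([(S,(478,250)),(D,(419,219))]),tri([(S,(464,291)),(D,(439,244))]))
crop(ctrl.get_image("scene")["img"],430,220,510,310,6,"pics/c5.png")
```

```text
pen1 [ 0.566 -0.266  0.005]
pen2 [ 0.557 -0.138  0.005]
tooth [ 0.546 -0.305  0.005]
thingbot [ 0.309 -0.119  0.005]
scis [0.388 0.035 0.005]
thing top [ 0.35178457 -0.22502329  0.00062064] [ 0.30863081 -0.1235015  -0.00138881]
```

View pics/c5.png

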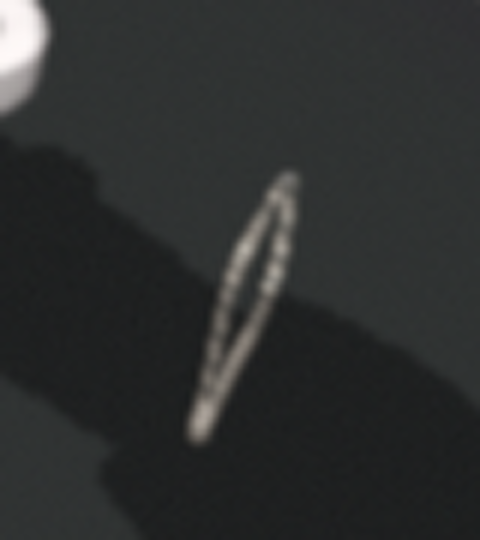

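Wide = scene (426,225) and narrow = (373,177): the only two bored rings, sizes match. The third white item at (432,180) has no bore. Moving above the wide collar.

Request:
drive_tool(rows=[[[-0.617, 0.62, 0.32, -0.202, 0], [-0.617, 0.62, 0.32, -0.202, 0], [-0.617, 0.62, 0.32, -0.202, 0], [-0.617, 0.62, 0.32, -0.202, 0], [-0.617, 0.62, 0.32, -0.202, 0], [-0.617, 0.62, 0.32, -0.202, 0], [-0.617, 0.62, 0.32, -0.202, 0]]], grip_force=25)

```text
time: 1.32
position: [0.4661, -0.1853, 0.1412]
tool_rot: [2.984, 0.981, 0.003]
ft_force: [0.5, 0.4, -0.0]
grip_width: 1.0
```

Run:
```python
from h import *
s=ctrl.get_state();print(s["time"],s["position"],s["tool_rot"],s["grip_width"],abs(s["qd"]).max())
W=ctrl.get_image("wrist");cv2.imwrite("pics/w1.png",W["img"]);print(proj(W,[.465,-.186,.024]),proj(W,s["position"]))
np.savez("w1.npz",**W)
```

```text
1.325 [ 0.46606946 -0.18526639  0.14124787] [2.98386208e+00 9.81460454e-01 2.68418724e-03] 0.9998009364960827 0.01375862354213706
[323.68716319 234.22773608] [326.17544564 307.28676084]
```

View pics/w1.png

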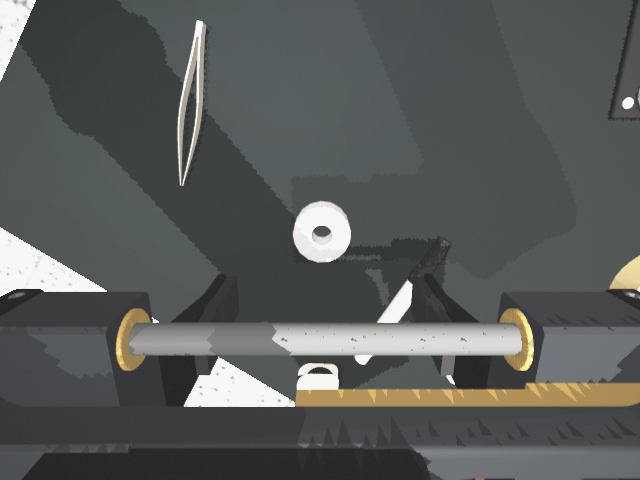

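Run:
```python
from h import *
W=dict(np.load("w1.npz")); s=ctrl.get_state()
crop(W["img"],280,190,365,275,7,"pics/c6.png")
for uv in [(321.5,231),(321.5,234)]:
    p=onz(W,uv,.024); d=p-s["position"]; a=np.deg2rad(36.4)
    print(p.round(4),"tool x",(d[0]*np.cos(a)+d[1]*np.sin(a)).round(4),"tool y",(d[0]*np.sin(a)-d[1]*np.cos(a)).round(4))
```

```text
[ 0.4621 -0.1849  0.024 ] tool x -0.0034 tool y -0.0026
[ 0.4635 -0.1869  0.024 ] tool x -0.0034 tool y -0.0002
```

View pics/c6.png

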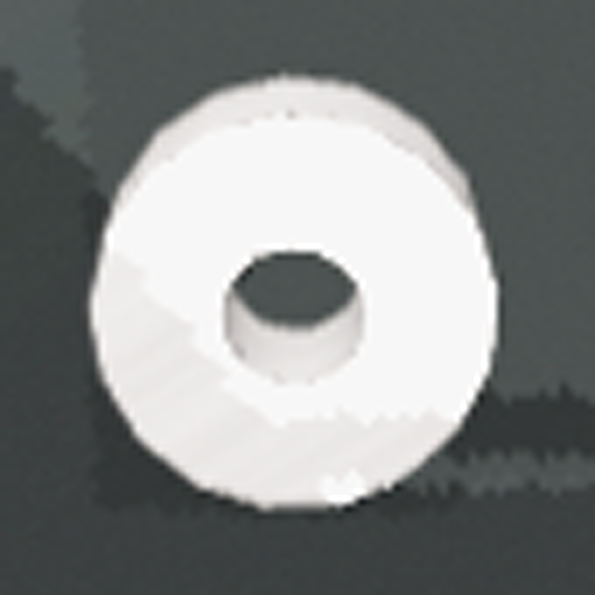

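Request:
drive_tool(rows=[[[-0.011, 0, 0.2, 0, 0], [-0.011, 0, 0.35, 0, 0], [-0.011, 0, 0.405, 0, 0], [-0.011, 0, 0.405, 0, 0], [-0.011, 0, 0.405, 0, 0], [-0.011, 0, 0.405, 0, 150], [-0.011, 0, 0.405, 0, 150], [-0.011, 0, 0.405, 0, 150], [-0.011, 0, 0.405, 0, 150], [-0.011, 0, 0.405, 0, 150], [-0.011, 0, 0.405, 0, 150], [-0.011, 0, 0.405, 0, 150]]], grip_force=25)

```text
time: 2.88
position: [0.4624, -0.1879, 0.0191]
tool_rot: [2.985, 0.98, 0.0]
ft_force: [0.5, 0.4, 0.9]
grip_width: 0.524
```

Request:
drive_tool(rows=[[[0, 0, -0.1, 0, 150], [0, 0, -0.27, 0, 150], [0.1, -0.02, -0.42, 0, 150], [0.27, -0.07, -0.47, 0, 150], [0.45, -0.11, -0.47, 0, 150], [0.63, -0.15, -0.47, 0, 150], [0.78, -0.19, -0.47, 0, 150], [0.85, -0.205, -0.47, 0, 150], [0.85, -0.205, -0.47, 0, 150], [0.85, -0.205, -0.47, 0, 150], [0.85, -0.205, -0.47, 0, 150]]])

```text
time: 4.25
position: [0.6305, 0.0109, 0.1601]
tool_rot: [2.985, 0.977, -0.001]
ft_force: [0.5, 0.4, -1.5]
grip_width: 0.523
```

Run:
```python
from h import *
s=ctrl.get_state();print(s["time"],s["position"],s["tool_rot"],s["grip_width"],s["ft_force"])
W=ctrl.get_image("wrist");cv2.imwrite("pics/w2.png",W["img"]);np.savez("w2.npz",**W)
for n in("scene","side"):
    d=ctrl.get_image(n);cv2.imwrite(f"pics/{n}2.png",d["img"])
```

```text
4.25 [0.63053934 0.01090022 0.16007955] [ 2.98515546e+00  9.76634324e-01 -9.71553785e-04] 0.5225338315861814 [ 0.51954867  0.37793019 -1.45943925]
```

View pics/w2.png

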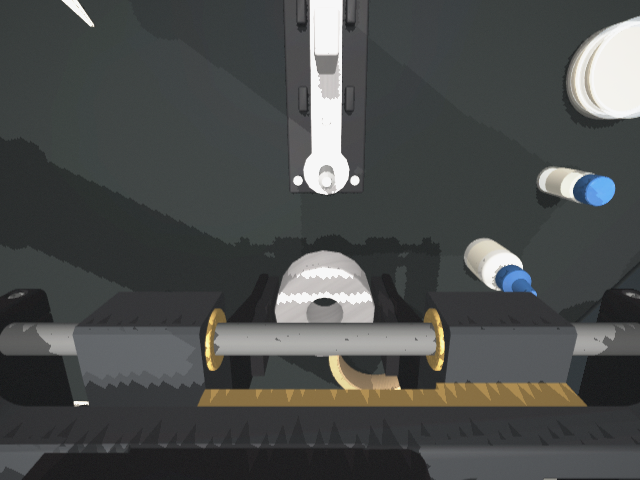

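View pics/side2.png

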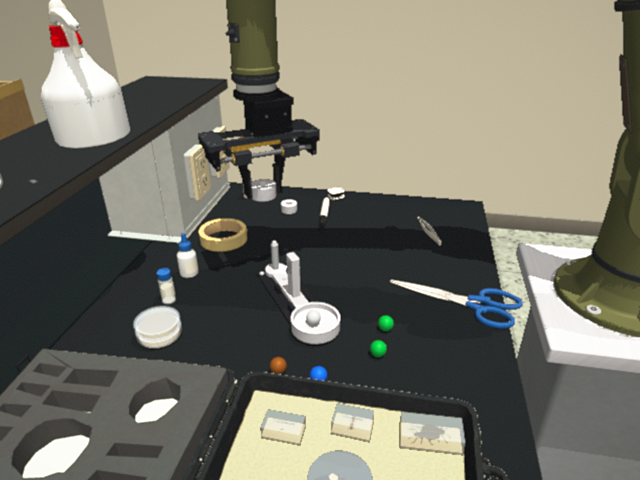

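Run:
```python
from h import *
im=cv2.imread("pics/w2.png")
crop(im,260,0,390,195,3,"pics/c7.png")
crop(im,260,235,390,340,6,"pics/c8.png")
crop(im,295,140,365,200,8,"pics/c9.png")
```

```text
(no output)
```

View pics/c7.png

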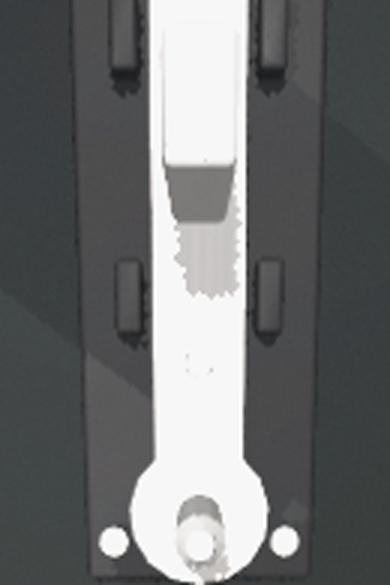

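View pics/c8.png

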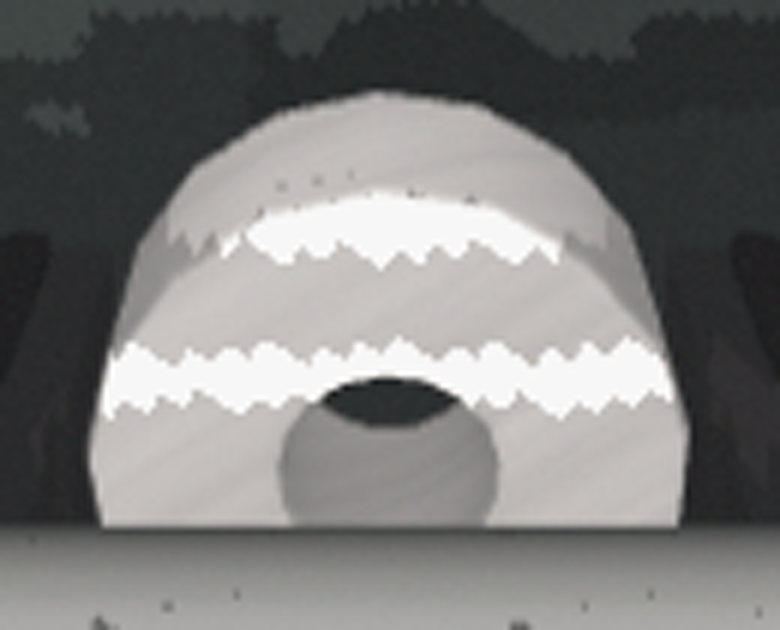

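View pics/c9.png

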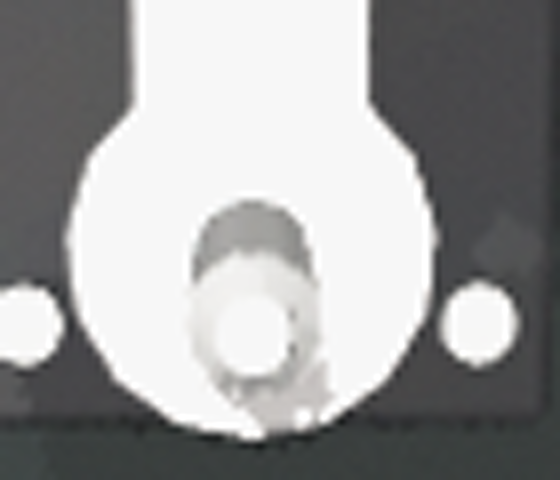

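Run:
```python
from h import *
W=dict(np.load("w2.npz"));s=ctrl.get_state();P=s["position"]
from scipy.spatial.transform import Rotation as Ro
R=Ro.from_rotvec(s["tool_rot"]).as_matrix();print(R.round(4))
tip=onz(W,(326.6,181.2),.072)
for vy in (311,312.1,313.5):
    c=onz(W,(324.4,vy),.165); print("col",c, R.T@(c-P))
print("tip",tip,R.T@(tip-P)); 
# carrier dir: bar edges at pad end & far end, crop c7 /3
f=lambda u,v:onz(W,((u+.5)/3-.5+260,(v+.5)/3-.5),.016)
a=f(200,440);b=f(198,20);d=a-b;print(np.degrees(np.arctan2(d[1],d[0])),b)
g=onz(W,((200.5)/3-.5+260,91.5/3-.5),.090);print("grip top mid approx",g,tip-g,np.linalg.norm((tip-g)[:2]))
k=onz(W,(315.5+ -.0,168.5),.016); print(np.degrees(np.arctan2(*(tip-g)[[1,0]])))
for z,u in ((.016,(295+256.5/8-.5,140+241/8-.5)),): print("pad mid",onz(W,u,z))
```

```text
[[ 8.061e-01  5.917e-01  3.000e-04]
 [ 5.917e-01 -8.061e-01 -4.000e-04]
 [-0.000e+00  5.000e-04 -1.000e+00]]
col [0.62943761 0.01103855 0.165     ] [-0.00155397 -0.00031662 -0.00470173]
col [0.62976557 0.01059035 0.165     ] [-0.0015548   0.00023876 -0.00470148]
col [0.63018394 0.01001859 0.165     ] [-0.00155585  0.00094723 -0.00470116]
tip [0.6039849  0.04805795 0.072     ] [-0.00016636 -0.0452623   0.08827804]
-53.43457361749942 [0.53414597 0.14242405 0.016     ]
grip top mid approx [0.55338526 0.11656879 0.09      ] [ 0.05059964 -0.06851084 -0.018     ] 0.08517076063823326
-53.55175672024937
pad mid [0.60343894 0.04916481 0.016     ]
```

Request:
drive_tool(rows=[[[0.005, -0.1, 0, 0, 150], [0.005, -0.152, 0.1, 0, 150], [0.005, -0.152, 0.2, 0, 150], [0.005, -0.152, 0.2, 0, 150], [0.005, -0.152, 0.2, 0, 150], [0.005, -0.152, 0.2, 0, 150]]])

```text
time: 5.15
position: [0.6066, 0.0501, 0.1018]
tool_rot: [2.984, 0.979, 0.004]
ft_force: [0.0, -0.0, -1.2]
grip_width: 0.522
```

Run:
```python
from h import *
s=ctrl.get_state();print(s["time"],s["position"],s["tool_rot"],s["grip_width"],s["ft_force"])
ims=[]
for n,b in(("scene",(265,190,335,265)),("side",(240,195,320,280)),("wrist",(260,200,390,340))):
    d=ctrl.get_image(n);cv2.imwrite(f"pics/{n}3.png",d["img"]);np.savez(f"{n}3.npz",**d);print(n,b)
    crop(d["img"],*b,{"scene":8,"side":7,"wrist":4}[n],f"pics/{n}3c.png")
    p=s["position"]; print(proj(d,p-[0,0,.019]),proj(d,[.604,.048,.072]),proj(d,[.604,.048,.016]))
```

```text
5.15 [0.60658907 0.05008099 0.10184042] [2.98433598 0.9789919  0.00448235] 0.5221699363786932 [ 0.01340367 -0.00148375 -1.18298762]
scene (265, 190, 335, 265)
[296.65924157 228.04932733] [298.54411239 231.8160924 ] [299.68918199 249.71286954]
side (240, 195, 320, 280)
[272.02995268 236.0470892 ] [274.07352204 240.92794971] [275.57516762 267.42847832]
wrist (260, 200, 390, 340)
[326.37634347 290.30851135] [320.15087406 281.78371479] [320.97909239 248.13782493]
```

View pics/scene3c.png

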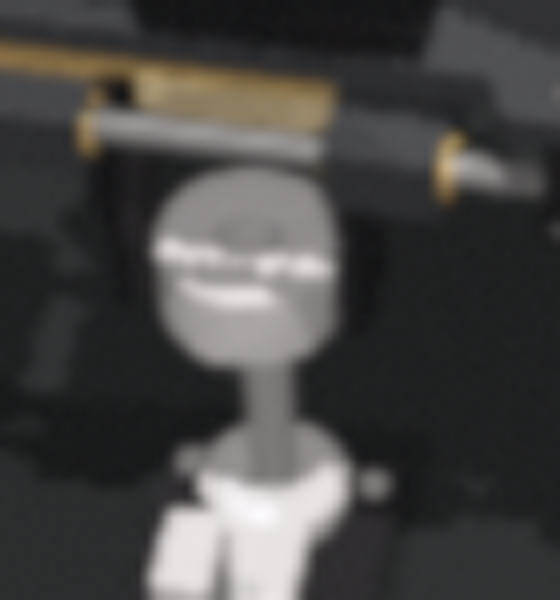

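View pics/side3c.png

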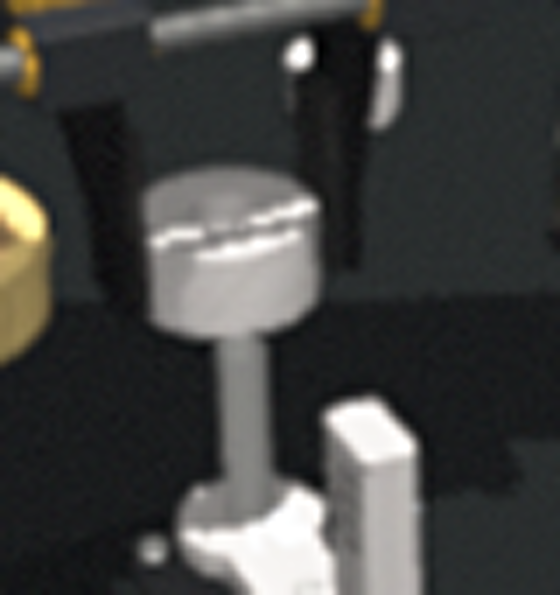

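View pics/wrist3c.png

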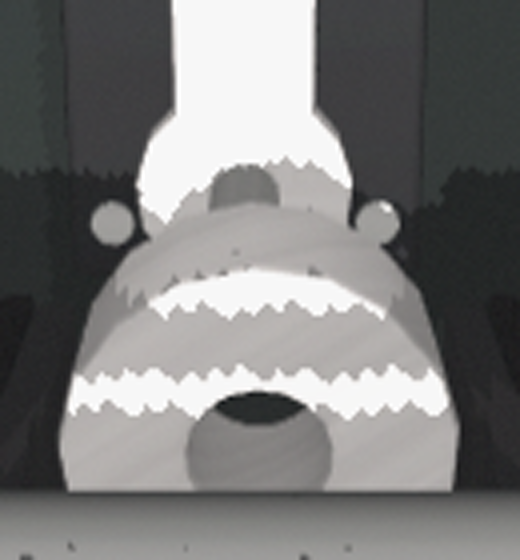

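Run:
```python
from h import *
s=ctrl.get_state();print(s["time"],s["position"],s["tool_rot"],s["qd"].round(3),s["ft_force"])
for n,b in(("scene",(280,205,315,255)),("side",(255,215,295,275))):
    d=cv2.imread(f"pics/{n}3.png"); crop(d,*b,12 if n=="scene" else 10,f"pics/{n}3d.png")
    g=cv2.cvtColor(d,6).astype(int)
    for r in (range(224,250,2) if n=="scene" else range(232,268,3)):
        print(n,r,g[r,b[0]:b[2]])
```

```text
5.3 [0.60603141 0.05024125 0.10113608] [2.98446862e+00 9.79570522e-01 2.77173912e-03] [ 0.001  0.004 -0.001  0.005 -0.001  0.001 -0.001] [ 0.00368921  0.077614   -1.55246293]
scene 224 [ 25  28  33  39  71 107 132 150 162 157 148 148 148 148 149 149 155 173
 181 170 161 173 184 187 183 169 131  72  34  26  22  21  23  28  32]
scene 226 [ 24  27  32  37  64  99 128 155 180 196 204 208 211 214 215 216 215 211
 191 165 152 146 142 137 133 127 101  61  34  27  22  22  29  31  31]
scene 228 [ 29  29  32  34  57 100 131 144 153 160 168 177 187 193 195 194 194 193
 187 176 164 151 139 133 129 121  95  60  34  25  21  23  28  31  32]
scene 230 [ 32  32  31  33  42  76 115 139 149 154 157 159 162 165 165 166 166 167
 166 164 162 157 148 137 128 118  92  58  34  25  23  29  31  33  33]
scene 232 [ 32  32  31  32  32  40  66 101 130 149 157 160 162 163 165 165 164 164
 162 161 158 155 151 139 114  84  56  38  32  31  31  31  32  32  32]
scene 234 [ 32  32  32  31  32  32  34  42  67 100 125 144 153 153 153 155 156 157
 156 154 145 129 109  86  57  38  33  31  32  31  32  32  31  32  32]
scene 2
[... 2439 characters left out ...]
249 206]
side 256 [ 27  30  24  25  28  28  26  27  28  27  28  28  24  29  24  27  67 118
 132 133 132 129 113  70  32  24  29  27  25  22  33  86 161 226 247 248
 246 245 245 247]
side 259 [ 26  27  24  27  27  29  25  26  24  27  26  25  26  28  21  27  64 117
 131 132 134 130 116  84  40  22  24  25  28  29  31  66 106 119 140 196
 241 250 248 246]
side 262 [ 27  25  27  25  25  26  29  23  28  25  26  26  26  23  22  26  49  95
 126 132 133 131 121  99  64  37  28  24  20  20  27  63 101 101 100 111
 126 155 174 179]
side 265 [ 25  28  27  30  24  24  27  26  25  24  25  52 113 164 142 127 128 123
 125 130 133 129 120 113 124 146 205 242 207 155 100  71  86  91  96 106
 129 172 183 181]
```

View pics/scene3d.png

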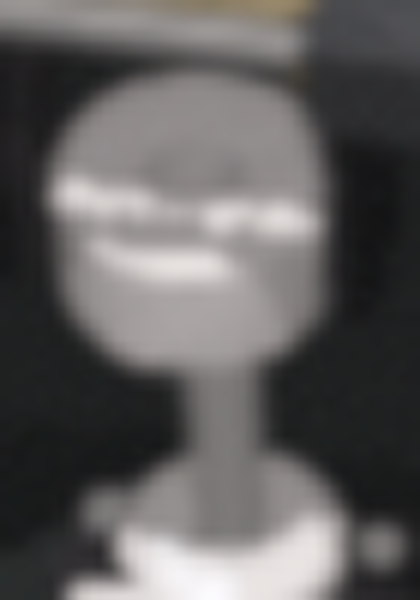

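View pics/side3d.png

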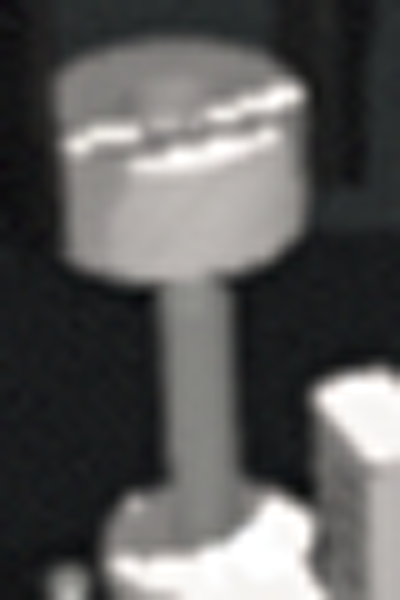

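```bash
cat > m.py <<'E'
from h import *
from scipy.optimize import least_squares
def hull(d,c,r,z0,z1):
    a=np.linspace(0,2*np.pi,60,endpoint=False)
    pts=np.array([proj(d,[c[0]+r*np.cos(t),c[1]+r*np.sin(t),z]) for z in(z0,z1) for t in a],np.float32)
    return cv2.convexHull(pts)[:,0]
def ext(h,row):
    xs=[]
    for p,q in zip(h,np.roll(h,-1,0)):
        if (p[1]-row)*(q[1]-row)<=0 and p[1]!=q[1]: xs.append(p[0]+(q[0]-p[0])*(row-p[1])/(q[1]-p[1]))
    return min(xs),max(xs)
def fit(D,obs,r,z0,z1,x0):
    # obs: cam,row,left,right
    f=lambda c:np.concatenate([np.array(ext(hull(D[n],c,r,z0,z1),row))-[l,rr] for n,row,l,rr in obs])
    s=least_squares(f,x0,diff_step=1e-4);return s.x,s.fun
E
python3 - <<'E'
from m import *
D={n:dict(np.load(n+"3.npz")) for n in("scene","side")}
P=np.array([.6063,.0502]);zb=.0825
col=[("scene",224,284.9,306.9),("scene",226,284.9,306.5),("scene",228,284.8,306.4),("scene",230,285.3,306.4),("side",232,260.9,285.0),("side",235,261.1,285.2)]
post=[("scene",238,294.9,301.3),("scene",240,295.2,301.4),("side",247,270.75,277.55),("side",250,270.95,277.6),("side",253,271.1,277.75),("side",256,271.25,277.8)]
a,ra=fit(D,col,.023,zb,zb+.024,P);b,rb=fit(D,post,.006,.016,.066,[.606,.046])
print(a,ra.round(1));print(b,rb.round(1));d=b-a
c,s=.806,.592
print("tool delta",d[0]*c+d[1]*s,d[0]*s-d[1]*c)
E
```

```text
[0.60336467 0.05442991] [-1.   0.6 -0.9  1.1 -0.6  1.3 -0.9  1.3 -1.5  1.1 -1.4  1.1]
[0.60396468 0.05010897] [ 0.3 -0.2  0.1 -0.2 -0.1 -0.1 -0.1  0.  -0.   0.1 -0.   0.2]
tool delta -0.0020743891793068465 0.003837881644788458
```

Run:
```python
from m import *
D={n:dict(np.load(n+"3.npz")) for n in("scene","side")}
G={n:cv2.cvtColor(D[n]["img"],6).astype(float) for n in D}
def edges(n,row,lo,hi,th):
    g=G[n][row]; x=np.arange(lo,hi); v=g[lo:hi]>th
    i=lo+np.argmax(v); j=hi-1-np.argmax(v[::-1])
    L=i-1+(th-g[i-1])/(g[i]-g[i-1]); R=j+(g[j]-th)/(g[j]-g[j+1]); return L,R
obs=[("scene",r,*edges("scene",r,280,315,88)) for r in(231,232,233,234)]+[("side",r,*edges("side",r,255,295,95)) for r in(239,240,241,242)]
for o in obs: print(o)
post=[("scene",238,294.9,301.3),("scene",240,295.2,301.4),("side",247,270.75,277.55),("side",250,270.95,277.6),("side",253,271.1,277.75),("side",256,271.25,277.8)]
b,rb=fit(D,post,.006,.016,.066,[.606,.046])
def f(c): 
    out=[]
    for n,row,l,r in obs:
        try: e=ext(hull(D[n],c[:2],.023,c[2],c[2]+.024),row); out+= [e[0]-l,e[1]-r]
        except ValueError: out+=[3,3]
    return np.array(out)
s=least_squares(f,[.604,.052,.082],diff_step=1e-4);print(s.x,s.fun.round(1))
d=b-s.x[:2];c,q=.806,.592
print(b,"tool delta",d[0]*c+d[1]*q,d[0]*q-d[1]*c)
```

```text
('scene', 231, np.float64(285.8157894736842), np.float64(305.6896551724138))
('scene', 232, np.float64(286.62857142857143), np.float64(304.8666666666667))
('scene', 233, np.float64(287.55555555555554), np.float64(304.06060606060606))
('scene', 234, np.float64(288.6363636363636), np.float64(302.9130434782609))
('side', 239, np.float64(261.45098039215685), np.float64(283.1333333333333))
('side', 240, np.float64(261.45652173913044), np.float64(282.1320754716981))
('side', 241, np.float64(262.5), np.float64(280.2173913043478))
('side', 242, np.float64(265.2), np.float64(277.3888888888889))
[0.60718775 0.04986076 0.08285135] [-0.3  1.5 -0.5  1.7 -0.7  1.6 -0.7  1.6 -2.  -0.2 -0.9 -0.6 -0.3 -0.8
 -0.1 -1.2]
[0.60396468 0.05010897] tool delta -0.0024508536127964453 -0.002108117062584337
```

Request:
drive_tool(rows=[[[-0.007, 0.001, 0, 0, 150], [-0.007, 0.001, 0.02, 0, 150], [-0.007, 0.001, 0.04, 0, 150], [-0.007, 0.001, 0.05, 0, 150], [-0.007, 0.001, 0.05, 0, 150], [-0.007, 0.001, 0.05, 0, 150]]])

```text
time: 6.05
position: [0.604, 0.0489, 0.0852]
tool_rot: [2.985, 0.98, 0.0]
ft_force: [0.6, -0.6, -0.5]
grip_width: 0.527
```

Run:
```python
from h import *
W=ctrl.get_image("wrist");s=ctrl.get_state();print(s["time"],s["position"],s["ft_force"],s["torque"],s["grip_width"]);cv2.imwrite("pics/w4.png",W["img"])
crop(W["img"],260,210,390,340,6,"pics/w4c.png")
```

```text
6.1 [0.60401698 0.04889888 0.08525823] [-0.71633611 -0.01333321 -1.00868042] [ 0.07286819 -0.01417928  0.02556315] 0.525444689076665
```

View pics/w4c.png

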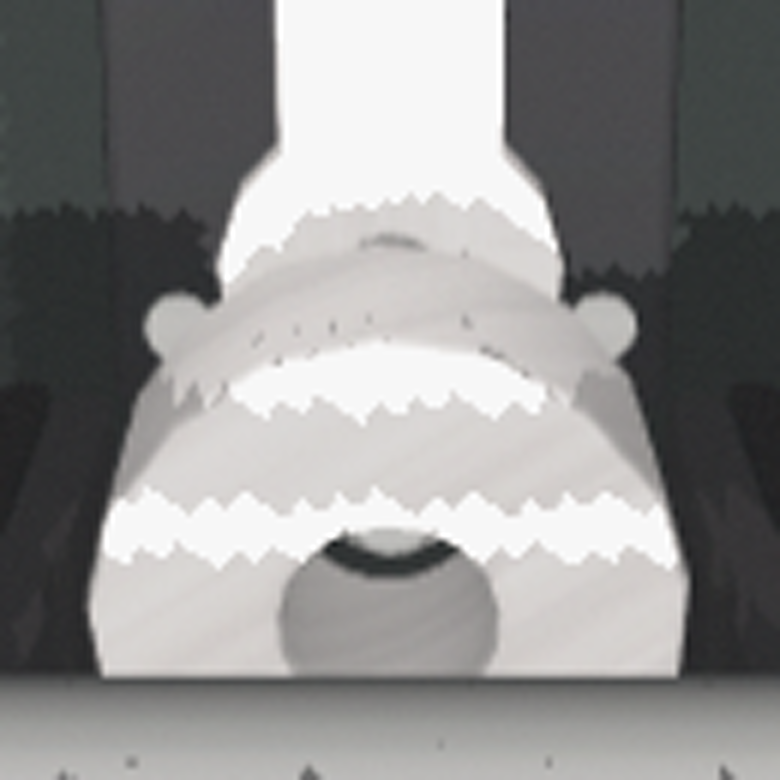

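Request:
drive_tool(rows=[[[0, 0, 0.02, 0, 150], [0, 0, 0.04, 0, 150], [0, 0, 0.06, 0, 150], [0, 0, 0.06, 0, 150]]])

```text
time: 6.6
position: [0.6032, 0.0488, 0.0662]
tool_rot: [-2.984, -0.98, 0.002]
ft_force: [0.4, -0.0, -0.1]
grip_width: 0.526
```

Run:
```python
from h import *
W=ctrl.get_image("wrist");s=ctrl.get_state();print(s["time"],s["position"],s["ft_force"],s["torque"],s["grip_width"])
crop(W["img"],260,210,390,340,6,"pics/w5c.png")
```

```text
6.65 [0.60352631 0.04881229 0.06661151] [ 0.30615468 -0.33643663 -0.16691574] [ 0.03046222 -0.01980399 -0.06168121] 0.5250837814319594
```

View pics/w5c.png

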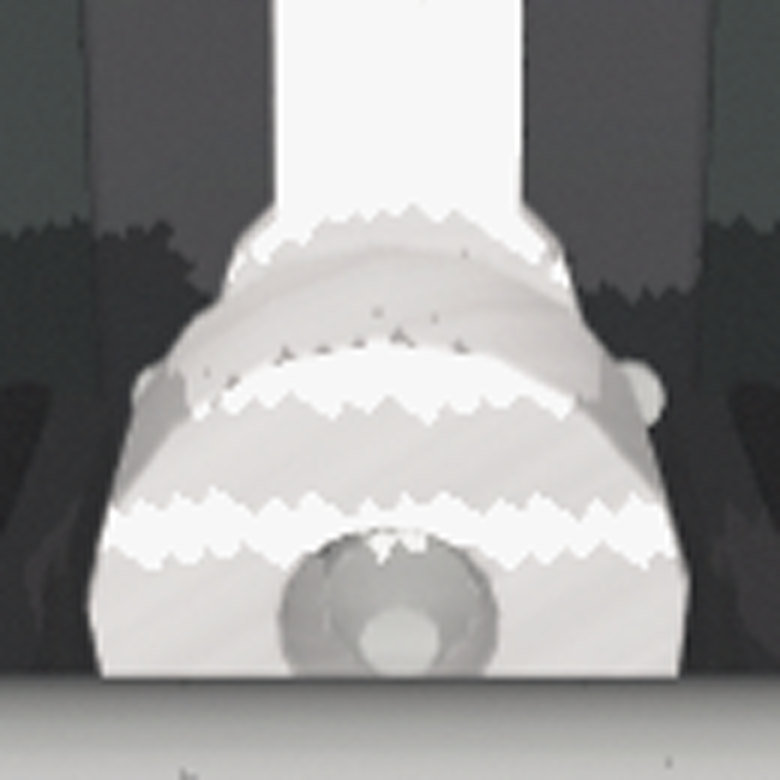

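Request:
drive_tool(rows=[[[0.0025, 0, 0.02, 0, 150], [0.0025, 0, 0.04, 0, 150], [0.0025, 0, 0.06, 0, 150], [0.0025, 0, 0.08, 0, 150], [0.0025, 0, 0.095, 0, 150], [0.0025, 0, 0.101, 0, 150], [0.0025, 0, 0.101, 0, 150], [0.0025, 0, 0.101, 0, 150]]])

```text
time: 7.65
position: [0.6046, 0.0493, 0.037]
tool_rot: [2.985, 0.98, 0.001]
ft_force: [0.4, 0.0, -0.8]
grip_width: 0.527
```

Request:
drive_tool(rows=[[[0, 0, 0.006, 0, 150], [0, 0, 0.006, 0, 150], [0, 0, 0.006, 0, 100], [0, 0, 0.006, 0, 60], [0, 0, 0.006, 0, 30], [0, 0, 0.006, 0, 30]]])

```text
time: 8.4
position: [0.6044, 0.0493, 0.035]
tool_rot: [2.985, 0.98, 0.0]
ft_force: [-0.9, 0.3, 0.1]
grip_width: 0.839
```

Run:
```python
from h import *
s=ctrl.get_state();print(s["time"],s["position"],s["ft_force"],s["grip_width"])
d=ctrl.get_image("scene");crop(d["img"],250,180,350,340,3.6,"pics/s6.png")
d=ctrl.get_image("wrist");cv2.imwrite("pics/w6.png",d["img"])
```

```text
8.4 [0.60442171 0.04928265 0.03496871] [-0.91274697  0.27769079  0.07056823] 0.8389879664127744
```

View pics/s6.png

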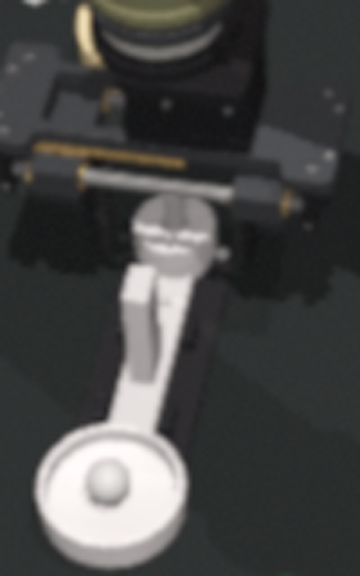

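View pics/w6.png

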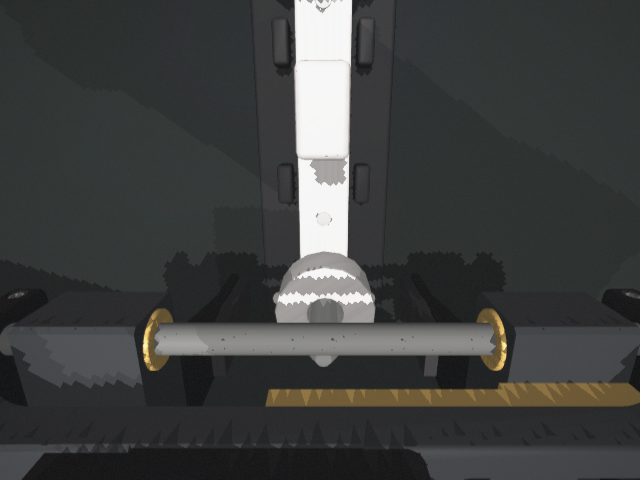

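Run:
```python
from h import *
S=ctrl.get_image("scene");D=ctrl.get_image("side")
for uv in [(219,148),(262,178),(310,150),(355,148),(293,195)]: print(uv,onz(S,uv,0).round(3))
print(onz(D,(247,197),0),onz(D,(205,238),0))
```

```text
(219, 148) [ 0.99  -0.034  0.   ]
(262, 178) [ 0.836 -0.042  0.   ]
(310, 150) [ 0.83  -0.188  0.   ]
(355, 148) [ 0.759 -0.271  0.   ]
(293, 195) [ 0.744 -0.057  0.   ]
[ 0.75960214 -0.26221013  0.        ] [ 0.78413502 -0.05613375  0.        ]
```

Request:
drive_tool(rows=[[[0, 0, -0.1, 0, 0], [0, 0, -0.25, 0, 0], [0, 0, -0.367, 0, 0], [0, 0, -0.367, 0, 0]]])

```text
time: 9.1
position: [0.6067, 0.0496, 0.1488]
tool_rot: [2.983, 0.98, 0.011]
ft_force: [0.4, -0.2, -0.6]
grip_width: 0.994
```

Request:
drive_tool(rows=[[[-0.1, 0.19, 0, 0, 0], [-0.2, 0.38, 0, 0, 0], [-0.3, 0.57, 0, 0, 0], [-0.38, 0.73, 0, 0, 0], [-0.411, 0.79, 0, 0, 0], [-0.411, 0.79, 0, 0, 0], [-0.411, 0.79, 0, 0, 0], [-0.411, 0.79, 0, 0, 0]]])

```text
time: 10.1
position: [0.6461, -0.2115, 0.1451]
tool_rot: [-2.982, -0.986, -0.001]
ft_force: [-0.3, 0.4, 0.5]
grip_width: 1.002
```

Run:
```python
from h import *
s=ctrl.get_state();print(s["time"],s["position"],s["tool_rot"],s["ft_force"],s["grip_width"])
W=ctrl.get_image("wrist");cv2.imwrite("pics/w7.png",W["img"]);np.savez("w7.npz",**W)
crop(W["img"],280,190,365,275,7,"pics/w7c.png")
for n,b in(("scene",(265,210,335,285)),("side",(240,230,320,310))): crop(ctrl.get_image(n)["img"],*b,6,f"pics/{n}7c.png")
```

```text
10.1 [ 0.64607033 -0.21152064  0.14512282] [-2.98174471e+00 -9.85582053e-01 -8.64043912e-04] [-0.26178464  0.42142368  0.53522916] 1.0023951153795596
```

View pics/w7.png

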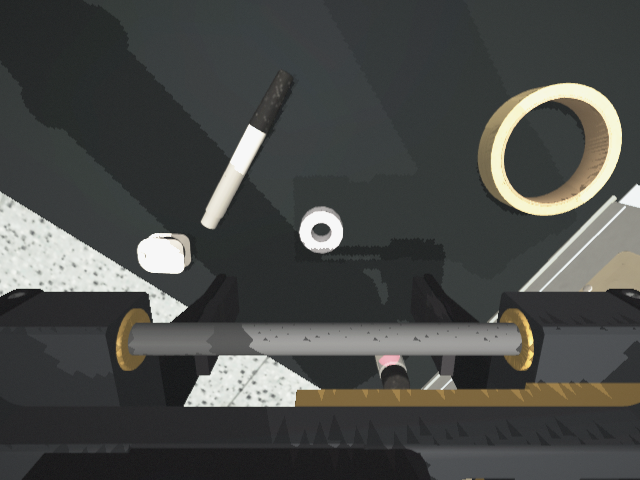

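View pics/w7c.png

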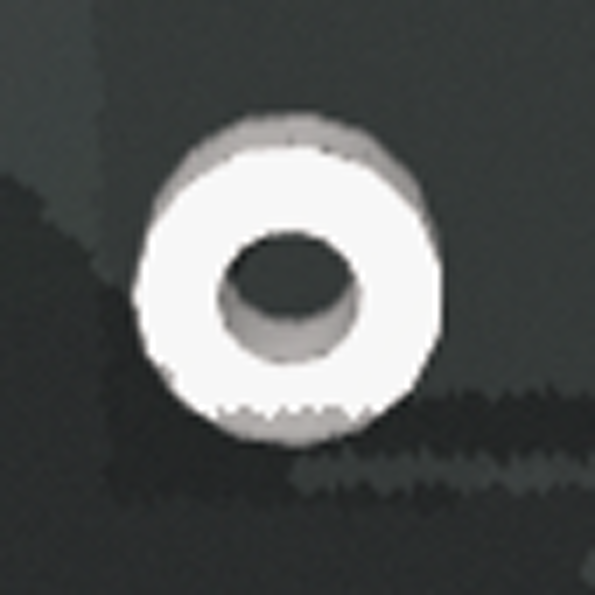

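View pics/side7c.png

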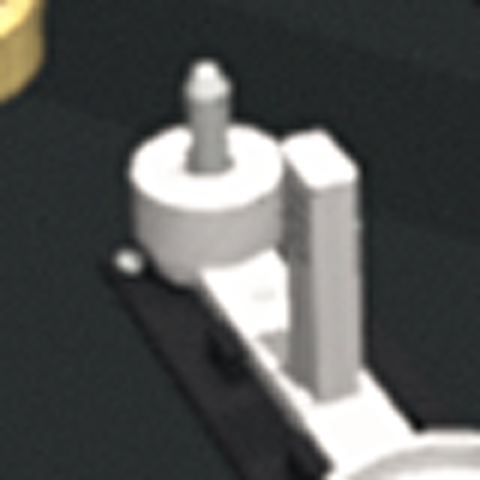

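View pics/scene7c.png

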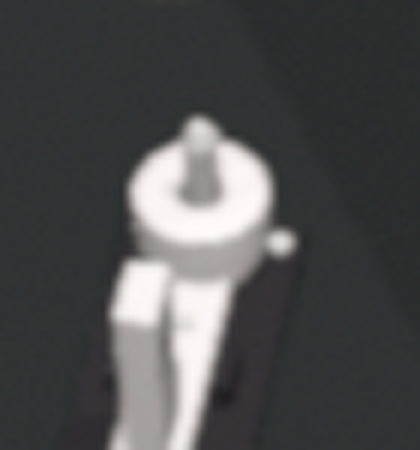

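Run:
```python
from h import *
from scipy.spatial.transform import Rotation as Ro
W=dict(np.load("w7.npz"));s=ctrl.get_state();P=s["position"];print(P)
R=Ro.from_rotvec(s["tool_rot"]).as_matrix()
p=onz(W,(320.9,231.9),.02);print(p,R.T@(p-P),(R.T@(p-P))/.3)
```

```text
[ 0.6458984  -0.21314881  0.14534495]
[ 0.64327628 -0.21377569  0.02      ] [-0.00254351 -0.0010586   0.12534367] [-0.00847838 -0.00352867  0.41781222]
```

Request:
drive_tool(rows=[[[-0.006, -0.002, 0.2, 0, 0], [-0.006, -0.002, 0.36, 0, 0], [-0.006, -0.002, 0.42, 0, 0], [-0.006, -0.002, 0.42, 0, 0], [-0.006, -0.002, 0.42, 0, 0], [-0.006, -0.002, 0.42, 0, 180], [-0.006, -0.002, 0.42, 0, 180], [-0.006, -0.002, 0.42, 0, 180], [-0.006, -0.002, 0.42, 0, 180], [-0.006, -0.002, 0.42, 0, 180], [-0.006, -0.002, 0.42, 0, 180], [-0.006, -0.002, 0.42, 0, 180]]], grip_force=25)

```text
time: 11.75
position: [0.6438, -0.2152, 0.019]
tool_rot: [2.985, 0.98, -0.0]
ft_force: [-0.3, 0.2, -0.7]
grip_width: 0.4
```

Request:
drive_tool(rows=[[[0, 0, -0.1, 0, 180], [0, 0, -0.25, 0, 180], [0.08, -0.15, -0.3, 0, 180], [0.18, -0.34, -0.3, 0, 180], [0.28, -0.53, -0.3, 0, 180], [0.37, -0.7, -0.3, 0, 180], [0.416, -0.788, -0.3, 0, 180], [0.416, -0.788, -0.3, 0, 180], [0.416, -0.788, -0.3, 0, 180], [0.416, -0.788, -0.3, 0, 180], [0.416, -0.788, -0.3, 0, 180]]])

```text
time: 13.12
position: [0.6044, 0.0475, 0.109]
tool_rot: [2.986, 0.977, -0.0]
ft_force: [-0.3, 0.0, 0.4]
grip_width: 0.4
```

Run:
```python
from h import *
for i in range(2):
    s=ctrl.get_state();print(s["time"],s["position"],s["tool_rot"],s["ft_force"],s["grip_width"])
    W=ctrl.get_image("wrist")
crop(W["img"],260,200,390,340,5,"pics/w8c.png")
for n,b in(("scene",(265,190,335,285)),("side",(240,200,320,300))): crop(ctrl.get_image(n)["img"],*b,6,f"pics/{n}8c.png")
```

```text
13.125 [0.60438709 0.04750886 0.10896407] [ 2.98550671e+00  9.76550861e-01 -2.42345594e-04] [-0.30704657  0.01814063  0.41891559] 0.40008748368365454
13.175 [0.60437409 0.04789187 0.10902714] [ 2.98536056e+00  9.77428818e-01 -1.95721100e-05] [-0.28468548  0.22894094 -0.11760415] 0.398915139658455
```

View pics/w8c.png

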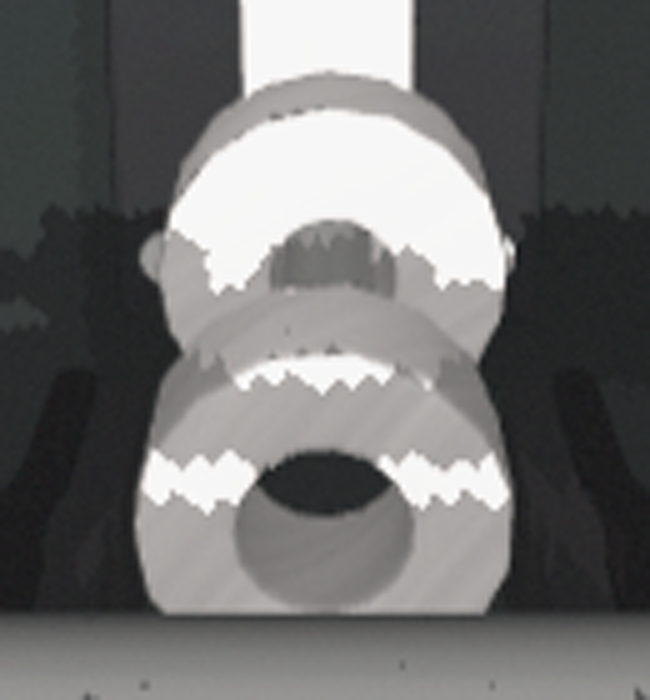

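View pics/side8c.png

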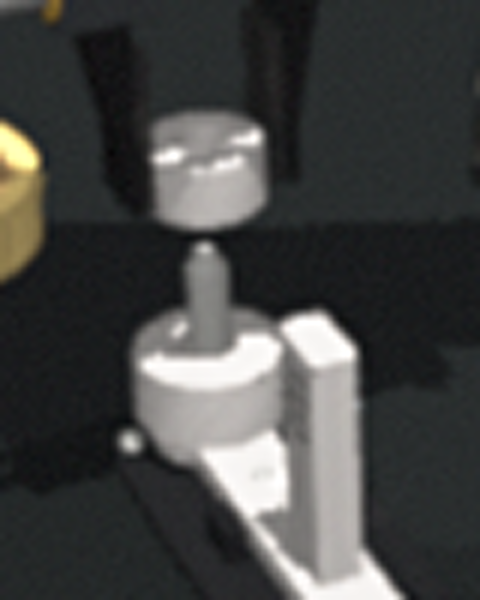

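View pics/scene8c.png

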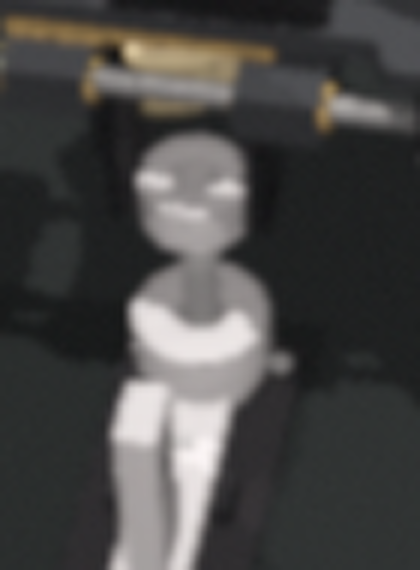

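Request:
drive_tool(rows=[[[0.003, -0.004, 0.02, 0, 180], [0.003, -0.004, 0.05, 0, 180], [0.003, -0.004, 0.075, 0, 180], [0.003, -0.004, 0.08, 0, 180], [0.003, -0.004, 0.08, 0, 180]]])

```text
time: 13.95
position: [0.6043, 0.05, 0.0849]
tool_rot: [2.984, 0.979, -0.0]
ft_force: [-0.2, -0.9, 0.8]
grip_width: 0.4
```

Run:
```python
from h import *
for i in range(2):
    s=ctrl.get_state();print(s["time"],s["position"],s["ft_force"],s["grip_width"])
    W=ctrl.get_image("wrist")
crop(W["img"],260,200,390,340,5,"pics/w9c.png")
```

```text
13.95 [0.60426157 0.05004763 0.08491981] [-0.2366907  -0.86738425  0.8288543 ] 0.3998359076730498
14.0 [0.60430765 0.05012498 0.08509032] [ 0.30309087 -0.46220968  0.49090341] 0.40227491358124945
```

View pics/w9c.png

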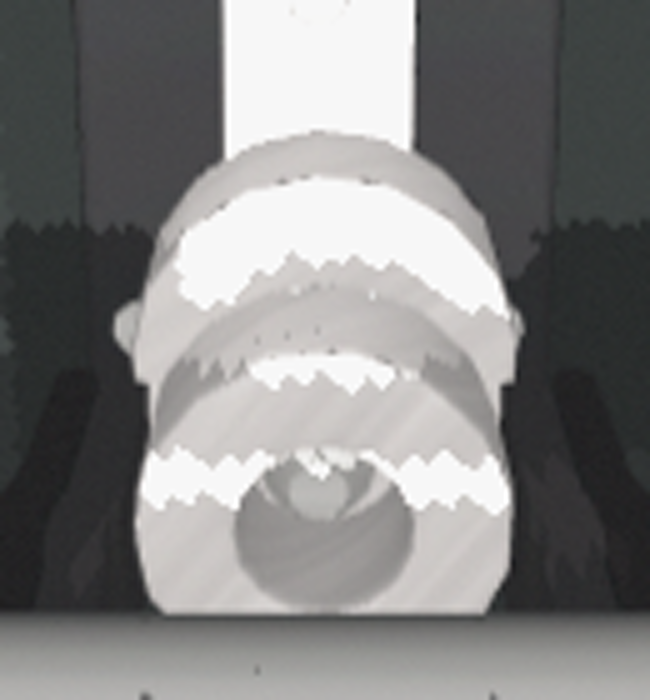

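Request:
drive_tool(rows=[[[-0.002, 0.0055, 0, 0, 180], [-0.002, 0.0055, 0.005, 0, 180], [-0.002, 0.0055, 0.005, 0, 180]]])

```text
time: 14.42
position: [0.6044, 0.0493, 0.0833]
tool_rot: [-2.984, -0.98, 0.001]
ft_force: [0.3, 0.4, -0.0]
grip_width: 0.402
```

Run:
```python
from h import *
for i in range(2):
    s=ctrl.get_state();print(s["time"],s["position"],s["ft_force"],s["grip_width"])
    W=ctrl.get_image("wrist")
crop(W["img"],260,200,390,340,5,"pics/w10c.png")
```

```text
14.425 [0.60441944 0.04927417 0.08333266] [ 0.30033715  0.3530276  -0.03553327] 0.4017676590019477
14.475 [0.60450216 0.04923088 0.08344639] [ 0.68545733  1.14207254 -0.76351982] 0.3985417810540566
```

View pics/w10c.png

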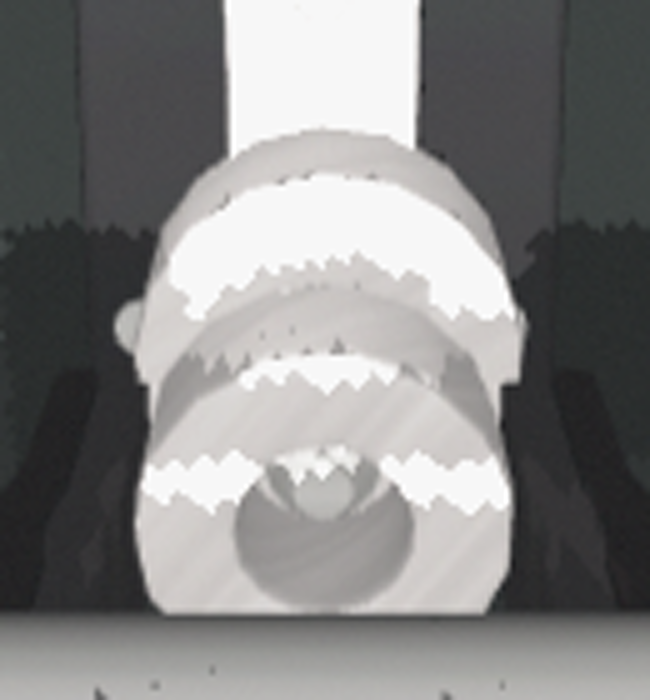

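Request:
drive_tool(rows=[[[0, 0.003, 0, 0, 180], [0, 0.003, 0.02, 0, 180], [0, 0.003, 0.04, 0, 180], [0, 0.003, 0.04, 0, 180]]])

```text
time: 15.02
position: [0.6045, 0.0481, 0.0706]
tool_rot: [-2.984, -0.98, 0.003]
ft_force: [-0.1, 0.7, -0.2]
grip_width: 0.4
```

Run:
```python
from h import *
for i in range(2):
    s=ctrl.get_state();print(s["time"],s["position"],s["ft_force"],s["torque"],s["grip_width"])
    W=ctrl.get_image("wrist")
crop(W["img"],260,200,390,340,5,"pics/w11c.png")
```

```text
15.025 [0.60451437 0.04813337 0.07057126] [-0.14746678  0.6605119  -0.22942543] [ 0.05092342 -0.00488218 -0.01908344] 0.4003700869132506
15.075 [0.60484002 0.04821269 0.07100233] [-0.02760125 -0.31672881 -1.25161081] [ 0.02105586 -0.02204001  0.00518632] 0.401385055152508
```

View pics/w11c.png

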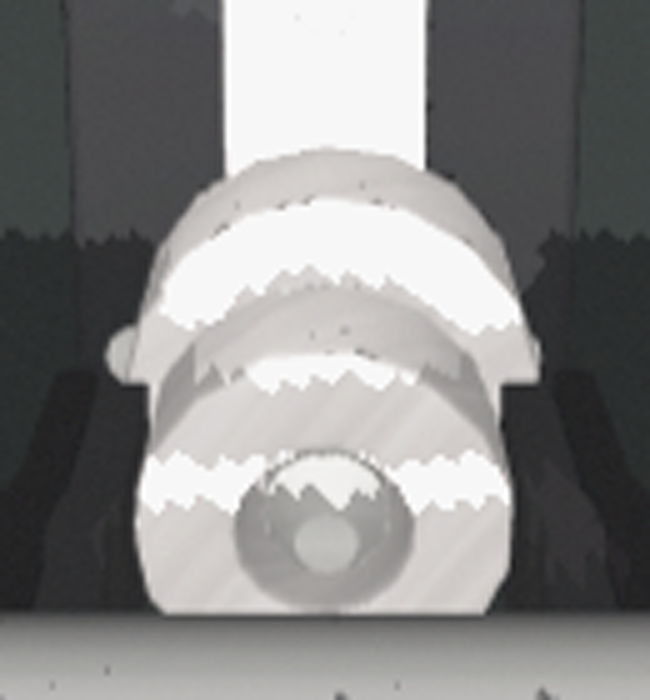

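Request:
drive_tool(rows=[[[0.001, 0.003, 0.01, 0, 180], [0.001, 0.003, 0.02, 0, 180], [0.001, 0.003, 0.03, 0, 180], [0.001, 0.003, 0.037, 0, 180], [0.001, 0.003, 0.037, 0, 180], [0.001, 0.003, 0.037, 0, 180]]])

```text
time: 15.88
position: [0.6061, 0.0477, 0.0606]
tool_rot: [2.985, 0.98, 0.0]
ft_force: [0.3, 0.6, -0.2]
grip_width: 0.4
```

Request:
drive_tool(rows=[[[0, 0, 0.003, 0, 180], [0, 0, 0.003, 0, 180], [0, 0, 0.003, 0, 130], [0, 0, 0.003, 0, 90], [0, 0, 0.003, 0, 50], [0, 0, 0.003, 0, 50], [0, 0, -0.05, 0, 50], [0, 0, -0.15, 0, 30], [0, 0, -0.3, 0, 0], [0, 0, -0.35, 0, 0], [0, 0, -0.35, 0, 0]]])

```text
time: 17.25
position: [0.6068, 0.0478, 0.1672]
tool_rot: [2.984, 0.98, 0.005]
ft_force: [0.1, 0.4, -0.5]
grip_width: 0.992
```

Run:
```python
from h import *
for i in range(2):
    s=ctrl.get_state();print(s["time"],s["position"],s["tool_rot"],s["ft_force"],s["grip_width"])
    W=ctrl.get_image("wrist")
cv2.imwrite("pics/w12.png",W["img"]);np.savez("w12.npz",**W)
for n,b in(("scene",(245,200,335,345)),("side",(245,220,355,350))):
    d=ctrl.get_image(n); cv2.imwrite(f"pics/{n}12.png",d["img"]);crop(d["img"],*b,4,f"pics/{n}12c.png")
```

```text
17.25 [0.6068447  0.04777283 0.16722879] [2.98391888 0.97997159 0.00486493] [ 0.1116884   0.37728139 -0.49142788] 0.9919580733896062
17.3 [0.6058558  0.04759551 0.16545496] [2.98458946e+00 9.80127066e-01 2.85174872e-04] [0.15546808 0.2800208  0.42059528] 0.9935001814143233
```

View pics/w12.png

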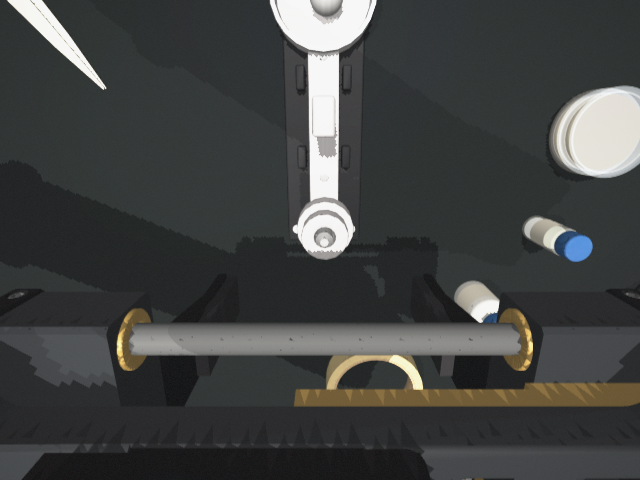

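View pics/scene12c.png

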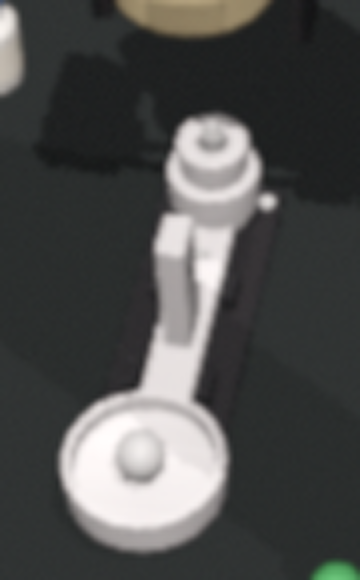

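View pics/side12c.png

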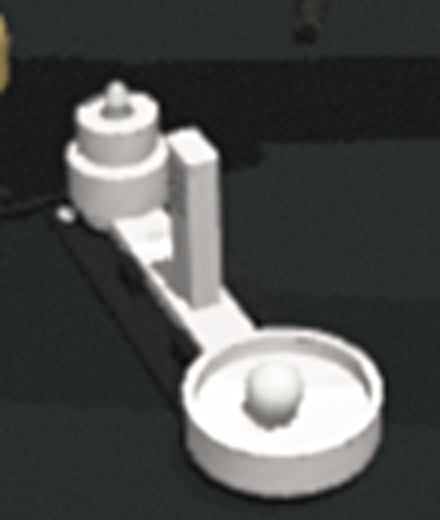

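Request:
drive_tool(rows=[[[0, -0.15, 0, 0, 0], [0, -0.287, 0, 0, 0], [0, -0.287, 0, 0, 0], [0, -0.287, 0, 0, 0]]])

```text
time: 17.95
position: [0.5548, 0.1163, 0.1646]
tool_rot: [2.984, 0.98, -0.002]
ft_force: [-0.3, 0.1, -0.2]
grip_width: 0.998
```

Run:
```python
from h import *
from scipy.spatial.transform import Rotation as Ro
for i in range(3):
    s=ctrl.get_state();print(s["time"],s["position"],s["tool_rot"],s["ft_force"],s["grip_width"])
    W=ctrl.get_image("wrist")
np.savez("w13.npz",**W)
crop(W["img"],260,180,390,320,5,"pics/w13c.png")
```

```text
17.95 [0.55476149 0.11631622 0.16460686] [ 2.98422361e+00  9.79914242e-01 -2.11880155e-03] [-0.29529377  0.11509241 -0.16910484] 0.9976238632525591
18.0 [0.55511461 0.11574451 0.16470036] [ 2.98482677e+00  9.78054632e-01 -1.78267410e-03] [-0.05257694 -0.31199513 -0.13091392] 1.0035298032006192
18.05 [0.55527815 0.11558269 0.16484545] [ 2.98523555e+00  9.77221981e-01 -1.44964366e-03] [ 1.59929624 -0.84889164  0.92069118] 0.9997849250003595
```

View pics/w13c.png

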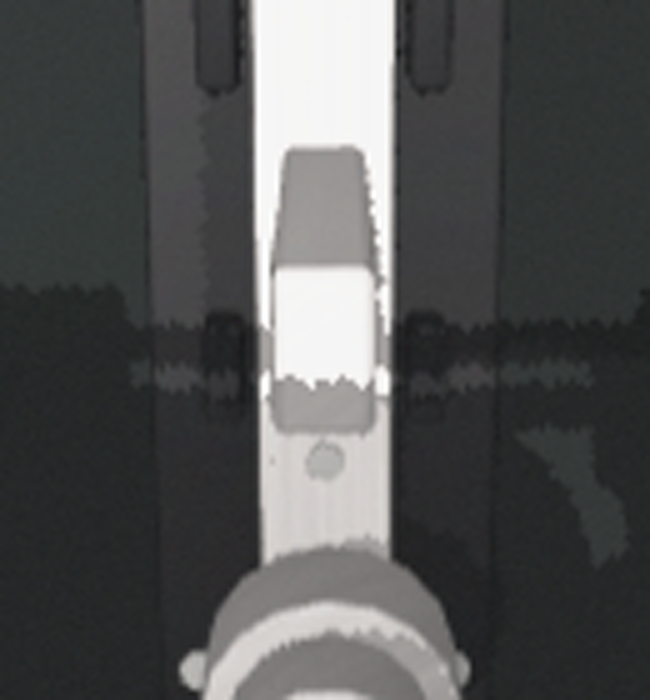

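Run:
```python
from h import *
from scipy.spatial.transform import Rotation as Ro
W=dict(np.load("w13.npz"));s=ctrl.get_state();P=s["position"];R=Ro.from_rotvec(s["tool_rot"]).as_matrix()
p=onz(W,(324.4,249.4),.09);print(P,p,R.T@(p-P))
f=lambda u,v:onz(W,((u+.5)/5-.5+260,(v+.5)/5-.5+180),.016)
a=f((261+391)/2,540);b=f((253+397)/2,20);d=a-b;print(np.degrees(np.arctan2(d[1],d[0])),"tool y",np.degrees(np.arctan2(R[1,1],R[0,1])))
```

```text
[0.55537132 0.11558748 0.16496176] [0.55314428 0.11691567 0.09      ] [-0.0009527  -0.00239912  0.07496216]
-53.667949644409 tool y -53.75979437408411
```

Request:
drive_tool(rows=[[[0, -0.0065, 0.1, 0, 0], [0, -0.0065, 0.2, 0, 0], [0, -0.0065, 0.29, 0, 0], [0, -0.0065, 0.33, 0, 0], [0, -0.0065, 0.33, 0, 60], [0, -0.0065, 0.33, 0, 120], [0, -0.0065, 0.33, 0, 160], [0, -0.0065, 0.33, 0, 185], [0, -0.0065, 0.33, 0, 195], [0, -0.0065, 0.33, 0, 200], [0, -0.0065, 0.33, 0, 205], [0, -0.0065, 0.33, 0, 210], [0, -0.0065, 0.33, 0, 215], [0, -0.0065, 0.33, 0, 220], [0, -0.0065, 0.33, 0, 240], [0, -0.0065, 0.33, 0, 255], [0, -0.0065, 0.33, 0, 255], [0, -0.0065, 0.33, 0, 255]]], grip_force=20)

```text
time: 20.35
position: [0.5535, 0.1183, 0.0664]
tool_rot: [2.985, 0.98, -0.001]
ft_force: [-2.1, -0.8, 1.5]
grip_width: 0.158
```

Run:
```python
from h import *
for i in range(2):
    s=ctrl.get_state();print(s["time"],s["position"],s["tool_rot"],s["ft_force"],s["torque"],s["grip_width"])
    W=ctrl.get_image("wrist")
cv2.imwrite("pics/w14.png",W["img"])
for n,b in(("scene",(245,200,335,345)),("side",(245,220,355,350))):
    d=ctrl.get_image(n); cv2.imwrite(f"pics/{n}14.png",d["img"]);crop(d["img"],*b,4,f"pics/{n}14c.png")
```

```text
20.35 [0.55347144 0.11834893 0.06639612] [ 2.98460355e+00  9.80079607e-01 -1.19895730e-03] [-2.08339502 -0.82107475  1.49001501] [-0.3672403   0.59084084  0.06331645] 0.15848748627635575
20.4 [0.55347805 0.11834187 0.0663909 ] [ 2.98459107e+00  9.80091542e-01 -1.22121596e-03] [-3.82979907 -1.47034705  2.01596984] [-0.36950215  0.69202863  0.06909341] 0.1619074482555582
```

View pics/w14.png

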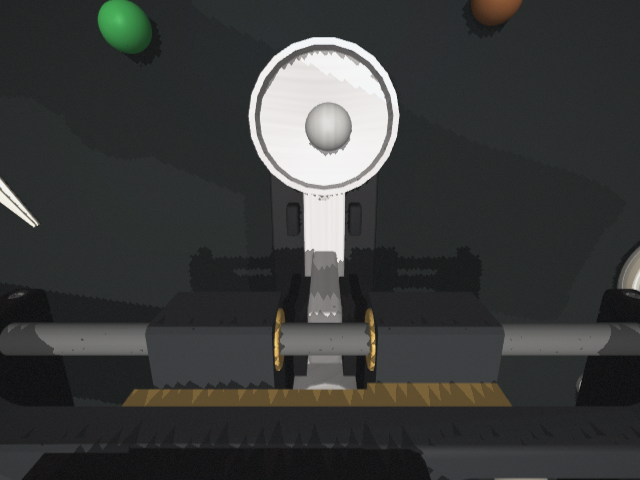

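View pics/side14c.png

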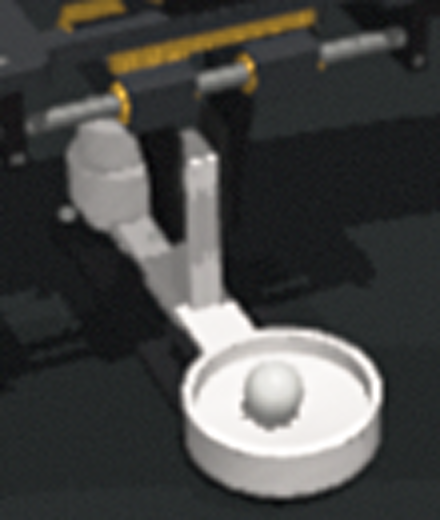

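Request:
drive_tool(rows=[[[-0.001, 0, 0, 0, 255], [-0.002, 0, 0, 0, 255], [-0.003, 0, 0, 0, 255], [-0.003, 0, 0, 0, 255]]], grip_force=20)

```text
time: 21.05
position: [0.5533, 0.1182, 0.0664]
tool_rot: [-2.985, -0.98, -0.001]
ft_force: [-0.1, -0.5, -1.3]
grip_width: 0.162
```

Run:
```python
from h import *
for i in range(3):
    s=ctrl.get_state();print(s["time"],s["position"],s["tool_rot"],s["ft_force"],s["torque"],s["grip_width"])
    W=ctrl.get_image("wrist")
```

```text
21.05 [0.55332333 0.11823602 0.06636012] [-2.98459447e+00 -9.80366141e-01 -1.13221773e-03] [-0.09936716 -0.50628083 -1.34547523] [-0.1123281   0.11467407  0.04190907] 0.1615553272099847
21.1 [0.55328673 0.11827214 0.06635752] [-2.98455867e+00 -9.80465274e-01 -1.07281797e-03] [-1.09630632 -0.90980904 -1.2758137 ] [-0.12005782  0.0773131   0.01356056] 0.15694680372320258
21.15 [0.553344   0.11821445 0.06638968] [-2.98464768e+00 -9.80319082e-01 -1.18050980e-03] [ 0.07423334 -0.15599908 -0.67755106] [-0.08403859  0.03521599  0.03525855] 0.16151024428004251
```

Request:
drive_tool(rows=[[[0, 0, 0, 0, 255], [0, 0, 0, 0, 255], [0, 0, -0.002, 0, 255], [0, 0, -0.006, 0, 255], [0, 0, -0.012, 0, 255], [0, 0, -0.02, 0, 255], [0, 0, -0.028, 0, 255], [0, 0, -0.035, 0, 255], [0, 0, -0.04, 0, 255], [0, 0, -0.04, 0, 255], [0, 0, -0.04, 0, 255]]], grip_force=55)

```text
time: 22.58
position: [0.553, 0.118, 0.0784]
tool_rot: [2.985, 0.98, -0.0]
ft_force: [0.3, 0.2, -4.8]
grip_width: 0.154
```

Run:
```python
from h import *
for i in range(2):
    s=ctrl.get_state();print(s["time"],s["position"],s["tool_rot"],s["ft_force"],s["torque"],s["grip_width"])
    W=ctrl.get_image("wrist")
cv2.imwrite("pics/w15.png",W["img"])
d=ctrl.get_image("side");crop(d["img"],245,210,355,350,4,"pics/side15c.png")
```

```text
22.575 [0.5529892  0.11803538 0.07839422] [ 2.98471169e+00  9.80226281e-01 -1.65091249e-04] [ 0.2675058   0.18295908 -4.76192031] [ 0.07193814 -0.0102649   0.01487003] 0.15430880608122013
22.625 [0.55299845 0.11798067 0.07836227] [ 2.98466773e+00  9.80204807e-01 -2.29107955e-04] [ 0.131886   -0.23285165 -5.68949755] [ 0.02570323 -0.03925312  0.0120421 ] 0.15392932813087398
```

View pics/w15.png

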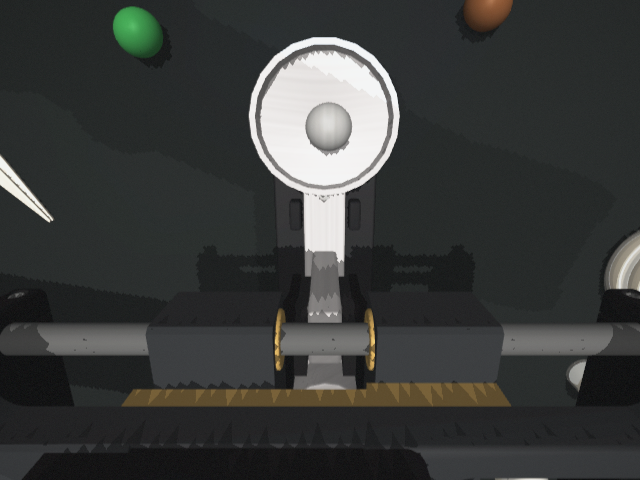

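View pics/side15c.png

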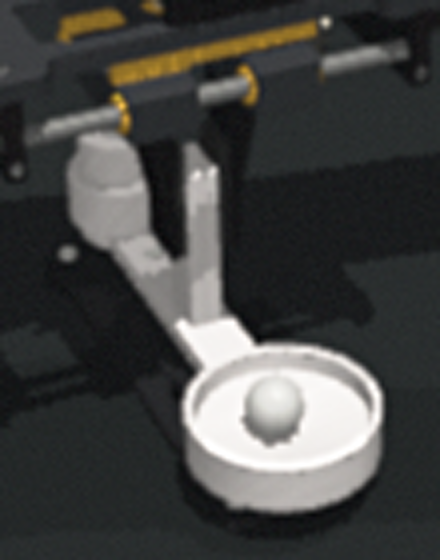

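Request:
drive_tool(rows=[[[0, 0, -0.004, 0, 255], [0, 0, -0.012, 0, 255], [0, 0, -0.025, 0, 255], [0, 0, -0.042, 0, 255], [0, 0, -0.062, 0, 255], [0, 0, -0.084, 0, 255], [0, 0, -0.107, 0, 255], [0, 0, -0.13, 0, 255], [0, 0, -0.153, 0, 255], [0, 0, -0.176, 0, 255], [0, 0, -0.199, 0, 255], [0, 0, -0.222, 0, 255], [0, 0, -0.244, 0, 255], [0, 0, -0.264, 0, 255], [0, 0, -0.281, 0, 255], [0, 0, -0.294, 0, 255], [0, 0, -0.302, 0, 255], [0, 0, -0.306, 0, 255], [0, 0, -0.306, 0, 255], [0, 0, -0.306, 0, 255]]])

```text
time: 25.22
position: [0.5529, 0.118, 0.1701]
tool_rot: [2.985, 0.98, -0.0]
ft_force: [-0.2, -0.1, -5.3]
grip_width: 0.158
```

Run:
```python
from h import *
for i in range(2):
    s=ctrl.get_state();print(s["time"],s["position"],s["tool_rot"],s["ft_force"],s["joint_positions"].round(3),s["grip_width"])
    W=ctrl.get_image("wrist")
cv2.imwrite("pics/w16.png",W["img"])
d=ctrl.get_image("scene");cv2.imwrite("pics/scene16.png",d["img"])
```

```text
25.225 [0.55294729 0.11800201 0.17006831] [ 2.98472618e+00  9.80233048e-01 -4.84374015e-04] [-0.21156197 -0.07219736 -5.25447213] [-0.068  0.194 -0.213  1.747  0.044  1.206  0.342] 0.1584869819272357
25.275 [0.55296987 0.11800719 0.17010138] [-2.98477108e+00 -9.80165585e-01  3.97602658e-04] [ 0.47194665  0.17880121 -5.20283061] [-0.068  0.194 -0.213  1.746  0.044  1.206  0.342] 0.15478224011436767
```

View pics/w16.png

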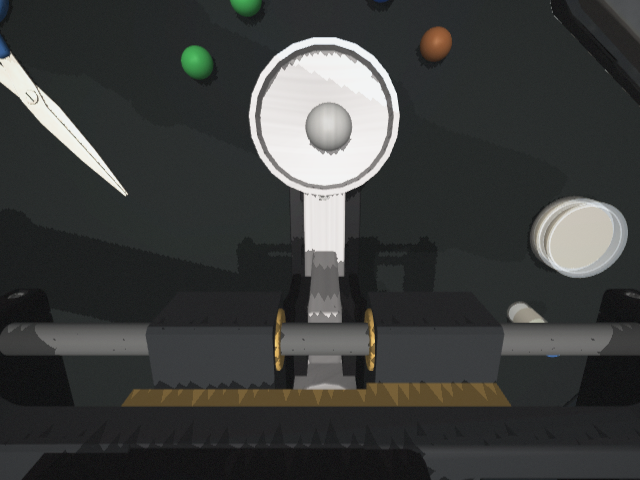

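View pics/scene16.png

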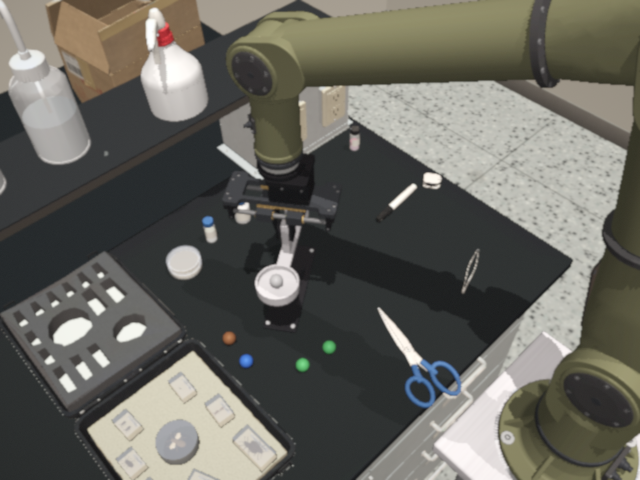

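Request:
drive_tool(rows=[[[0, 0, 0, 0.0002, 255], [0, 0, 0, 0.0008, 255], [0, 0, 0, 0.0019, 255], [0, 0, 0, 0.0033, 255], [0, 0, 0, 0.0052, 255], [0, 0, 0, 0.0075, 255], [0, 0, 0, 0.0102, 255], [0, 0, 0, 0.0133, 255], [0, 0, 0, 0.0169, 255], [0, 0, 0, 0.0208, 255], [0, 0, 0, 0.0252, 255], [0, 0, 0, 0.03, 255], [0, 0, 0, 0.0352, 255], [0, 0, 0, 0.0408, 255], [0, 0, 0, 0.0469, 255], [0, 0, 0, 0.0533, 255], [0, 0, 0, 0.0602, 255], [0, 0, 0, 0.0675, 255], [0, 0, 0, 0.0752, 255], [0, 0, 0, 0.0833, 255]]])

```text
time: 27.88
position: [0.5531, 0.118, 0.1702]
tool_rot: [3.088, 0.58, 0.0]
ft_force: [-0.2, -0.2, -5.6]
grip_width: 0.16
```

Request:
drive_tool(rows=[[[0, 0, 0, 0.0083, 255], [0, 0, 0, 0.0167, 255], [0, 0, 0, 0.025, 255], [0, 0, 0, 0.0333, 255], [0, 0, 0, 0.0417, 255], [0, 0, 0, 0.05, 255], [0, 0, 0, 0.0583, 255], [0, 0, 0, 0.0667, 255], [0, 0, 0, 0.075, 255], [0, 0, 0, 0.0833, 255], [0, 0, 0, 0.0917, 255], [0, 0, 0, 0.1, 255], [0, 0, 0, 0.1083, 255], [0, 0, 0, 0.1167, 255], [0, 0, 0, 0.125, 255], [0, 0, 0, 0.1333, 255], [0, 0, 0, 0.1417, 255], [0, 0, 0, 0.15, 255], [0, 0, 0, 0.1583, 255], [0, 0, 0, 0.1667, 255]]])

```text
time: 30.38
position: [0.5531, 0.118, 0.1703]
tool_rot: [3.132, -0.239, 0.0]
ft_force: [-0.0, 0.9, -5.3]
grip_width: 0.157
```

Request:
drive_tool(rows=[[[0, 0, 0, 0.0083, 255], [0, 0, 0, 0.0167, 255], [0, 0, 0, 0.025, 255], [0, 0, 0, 0.0333, 255], [0, 0, 0, 0.0417, 255], [0, 0, 0, 0.05, 255], [0, 0, 0, 0.0583, 255], [0, 0, 0, 0.0667, 255], [0, 0, 0, 0.075, 255], [0, 0, 0, 0.0833, 255], [0, 0, 0, 0.0917, 255], [0, 0, 0, 0.1, 255], [0, 0, 0, 0.1083, 255], [0, 0, 0, 0.1167, 255], [0, 0, 0, 0.125, 255], [0, 0, 0, 0.1333, 255], [0, 0, 0, 0.1417, 255], [0, 0, 0, 0.15, 255], [0, 0, 0, 0.1583, 255], [0, 0, 0, 0.1667, 255]]])

```text
time: 32.88
position: [0.5531, 0.118, 0.1703]
tool_rot: [-2.964, 1.042, -0.0]
ft_force: [0.5, 0.3, -4.5]
grip_width: 0.162
```

Request:
drive_tool(rows=[[[0, 0, 0, 0.0081, 255], [0, 0, 0, 0.0158, 255], [0, 0, 0, 0.0231, 255], [0, 0, 0, 0.03, 255], [0, 0, 0, 0.0364, 255], [0, 0, 0, 0.0425, 255], [0, 0, 0, 0.0481, 255], [0, 0, 0, 0.0533, 255], [0, 0, 0, 0.0581, 255], [0, 0, 0, 0.0625, 255], [0, 0, 0, 0.0664, 255], [0, 0, 0, 0.07, 255], [0, 0, 0, 0.0731, 255], [0, 0, 0, 0.0758, 255], [0, 0, 0, 0.0781, 255], [0, 0, 0, 0.08, 255], [0, 0, 0, 0.0814, 255], [0, 0, 0, 0.0825, 255], [0, 0, 0, 0.0831, 255], [0, 0, 0, 0.0833, 255]]])

```text
time: 35.38
position: [0.5531, 0.1181, 0.1703]
tool_rot: [-2.804, 1.417, -0.0]
ft_force: [-0.8, 0.0, -5.5]
grip_width: 0.155
```

Request:
drive_tool(rows=[[[0, 0, 0, 0, 255], [0, 0, 0, 0, 255], [0, 0, 0, 0, 255], [0, 0, 0, 0, 255]]])

```text
time: 35.88
position: [0.5531, 0.1181, 0.1703]
tool_rot: [-2.804, 1.417, -0.0]
ft_force: [0.3, -0.1, -4.4]
grip_width: 0.157
```

Run:
```python
from h import *
from scipy.spatial.transform import Rotation as Ro
for i in range(3):
    s=ctrl.get_state();R=Ro.from_rotvec(s["tool_rot"]).as_matrix();print(s["time"],s["position"],"yaw",np.degrees(np.arctan2(R[1,0],R[0,0])),R[2].round(4),s["ft_force"],s["joint_positions"].round(3),abs(s["qd"]).max().round(4),s["grip_width"])
    W=ctrl.get_image("wrist")
cv2.imwrite("pics/w17.png",W["img"])
d=ctrl.get_image("scene");cv2.imwrite("pics/scene17.png",d["img"])
```

```text
35.875 [0.55306472 0.11805214 0.17028726] yaw -53.638779459721256 [ 0. -0. -1.] [ 0.27550983 -0.14258567 -4.36785353] [-0.191  0.187 -0.074  1.751  0.015  1.204 -1.205] 0.0029 0.15705266647275168
35.925 [0.55312643 0.11803914 0.1703362 ] yaw -53.64061686715218 [ 1.e-04 -2.e-04 -1.e+00] [-0.5883056   0.09707746 -5.14090381] [-0.191  0.187 -0.074  1.751  0.015  1.204 -1.205] 0.0022 0.15566950274001334
35.975 [0.55307574 0.1180182  0.17026442] yaw -53.64162227929014 [ 1.e-04 -0.e+00 -1.e+00] [ 0.70880807  1.00985337 -5.19814574] [-0.191  0.187 -0.074  1.751  0.015  1.204 -1.205] 0.0007 0.15586712227377608
```

View pics/w17.png

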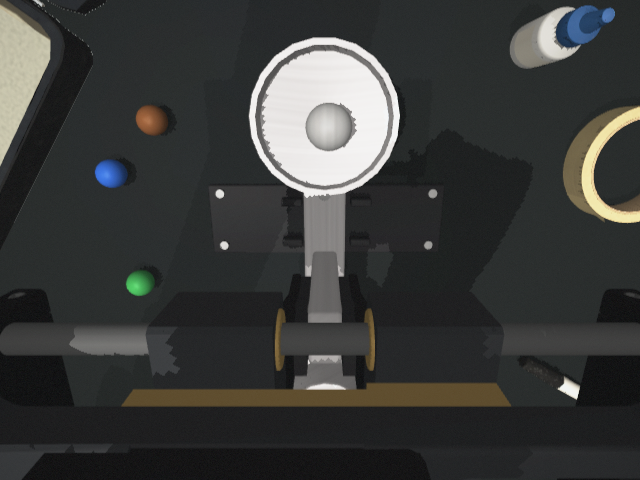

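View pics/scene17.png

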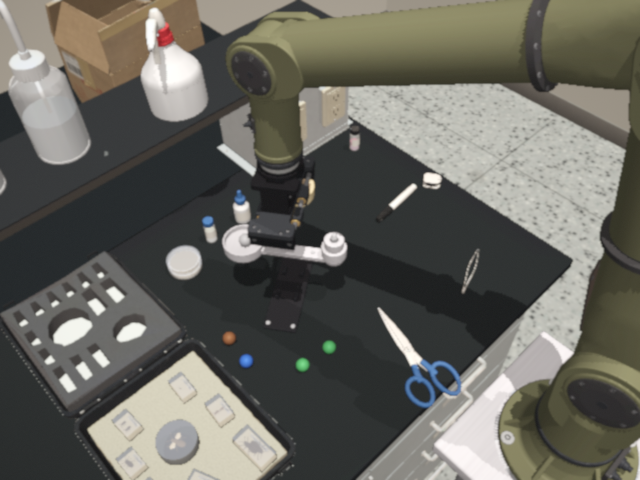

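Run:
```python
from h import *
W=ctrl.get_image("wrist");s=ctrl.get_state();P=s["position"]
zu=P[2]+.005-.065;print("underside",zu)
g=cv2.cvtColor(W["img"],6)
crop(W["img"],235,25,415,205,4,"pics/w18c.png")
# rim top outer: bottom/top/left/right pixels
pts=[onz(W,u,zu+.020) for u in((249.5,116),(399,116),(324,37.5),(324,194.5))]
for p in pts: print(p.round(4))
print("rim mid",((pts[0]+pts[1])/2).round(4),((pts[2]+pts[3])/2).round(4))
print("ball",onz(W,(328.5,127),zu+.018).round(4))
```

```text
underside 0.11026074968150232
[0.5988 0.1986 0.1303]
[0.6433 0.1381 0.1303]
[0.6494 0.1894 0.1303]
[0.5888 0.1449 0.1303]
rim mid [0.621  0.1684 0.1303] [0.6191 0.1671 0.1303]
ball [0.6181 0.1635 0.1283]
```

View pics/w18c.png

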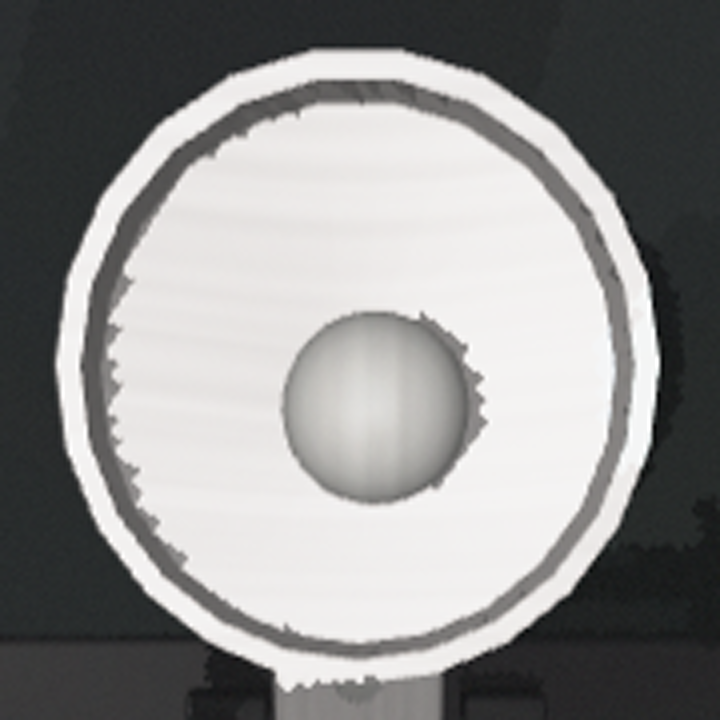

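Run:
```python
from h import *
print(ctrl.close_job()); s=ctrl.get_state(); print(s["time"],s["position"],s["grip_width"])
```

```text
the job is handed in; nothing more can be done
None
the job is handed in; nothing more can be done
```

The job is done and handed in, at about 36 s of the 72 s allowed. No verdict is reported, so what follows rests on my own checks.

**What I did:**
- I threaded the wide collar and then the narrow collar down the post, with the carrier still in its cradle.
- I gripped the carrier by its upright grip at 55 N and lifted it straight up about 10.4 cm.
- I then turned it 90.0° over about 10 s and am holding it still in the air.

**Last checks:**
- **Collars:** Both looked fully home in the pictures taken after each release, and both were still on the post after the turn.
- **Level and still:** The tool axis was vertical to within about 0.0002 rad, the joints were nearly still (about 0.001 rad/s), and the load read about 5 N.
- **Ball:** It sat at the same pixel in the wrist picture, (328,127), before the lift, after the lift and after the turn. It lies about 3–4 mm from the exact centre of the dish. It was about 3 mm off in the first pictures too, so it has stayed within the flat middle (7 mm radius).

**Disagreement:** The scene and side cameras differed from the wrist camera by 2–5 mm on the post's position. For the final alignment I looked through each collar's bore with the wrist camera. Both collars went down with no more than about 1.5 N on the wrist in the readings I took between moves.

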